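# Turn a slide holder face up with a flat lifter

## Task

The green slide holder lies slide-side down in the sunken bay of the turning tray. Pick up the flat lifter, work its blade under the holder's free edge and lever the holder over the step so that it lies slide-side up on the raised deck, then gently push it with the lifter fully home against the end stop, and lay the lifter down flat on the worktop, clear of the tray. Do not touch the holder with the fingers, keep the pressure of the lifter on holder and tray light (under 10 newtons), and leave the other things alone.

Things in the scene. Friction and masses are not known exactly. Their poses are not given: they have to be found in the camera images.
- tray: Grey turning tray, fixed on levelling feet: 146 x 100 x 18 mm, standing 11 to 15 mm (differs) over the worktop. Origin: on its underside, 78 mm from the open end; x = turning direction, z up. The sunken bay (floor at tray z = 4 mm) runs from the open end at x = -78 mm, where a blade can slide in, to a vertical step at x = -2 mm. 92 mm wide between 4 mm side walls; these and the end stop are 18 mm tall.
- tray_step (a point): middle of the top edge of the step, 6 mm above the bay's floor, where the raised white deck begins (tray x = -2 mm, z = 10 mm); axes as the tray's
- tray_stop (a point): foot of the end stop's face, in the middle of the deck's far end (tray x = 62 mm, z = 10 mm); axes as the tray's
- holder: Green rigid slide holder, 50 (x) x 86 (y) x 10 (z) mm, about 60 g, loose. Origin at its centre. The -z face carries a glass slide on a white bed and is down at the start; the other is plain green with two thin black lines. At the start z is up, x along the tray's x within about 1 degree, origin at tray z = 9 mm. When home, its origin is at tray x = 37 mm, z = 15 mm.
- holder_edge (a point): middle of the holder's free long edge (-x side, 25 mm from its centre, at half thickness). Both long edges are bevelled alike above and below: over the outer 10 mm the thickness falls from 10 to 4 mm, so the edge hangs 3 mm over the surface it lies on; the blade must glide on the bay's floor to get under. Between the opposite edge and the step is a play of up to 8 mm.
- lifter: Flat lifter, loose, 180 g: foot block 42 x 40 x 18 mm (x = -24 to 18 mm) under an upright black, orange-banded grip, stiff steel blade ahead. Origin: foot's underside below the grip's middle; x along the blade, z up the grip. Blade 50 mm wide (last 6 mm: 46), front edge at x = 110 mm. It slopes down and was bent in use: its front edge's underside is anywhere from 1 to 14 mm above the foot's underside.
- lifter_grip (a point): point to grasp: middle of the lifter's grip (26 mm along x, 14 mm along y, 18 to 72 mm above the foot's underside), 50 mm above the foot's underside; take it across its 14 mm; axes as the lifter's. The blade is 2 mm thick, 1.6 mm at its front 6 mm; it does not spring
- cup: white lidded specimen cup, 65 mm wide, 71 mm tall, loose bystander behind the tray; origin at the centre of its underside
- timer: white timer with coloured keys, 60 x 64 x 18 mm, loose bystander; origin at the centre of its underside
- dish: small petri dish, 60 mm wide, 15 mm tall, loose bystander to the right of the tray; origin at the centre of its underside
- pad: blue pad of lens tissue, 35 x 57 x 12 mm, loose bystander; origin at the centre of its underside
Things that resemble listed ones, but are neither listed nor needed, are in the scene too. Of the things shaped like the holder, the green one is meant.

How it is judged (in metres and radians):
On the way:
1. the holder stands levered up to between 35 and 120 degrees of tilt with the lifter at it (origins within 160 mm) (angle between holder's own z axis and vertical between 0.6 and 2.1 rad and distance between lifter and holder below 0.16 m), for 0.1 s.
At the end, for the whole second after the job is handed in: The holder lies flat (within about 4.5 degrees) on the deck with its slide face up, its leading edge within 1.8 mm of the end stop, at rest; the lifter lies flat on the worktop, at rest, released, touching neither tray nor holder (angle between holder's own z axis and vertical above 3.06 rad and x of holder in the frame of tray between 0.0352 and 0.039 m and z of holder in the frame of tray between 0.0135 and 0.0165 m and linear speed of each of holder, lifter below 0.01 m/s and height (world z) of lifter below 0.004 m and angle between lifter's own z axis and vertical below 0.06 rad and contact force between lifter and tray below 0.05 N and contact force between lifter and holder below 0.05 N and contact force between the fingers and lifter below 0.05 N).
It fails at once if the robot touches the holder itself, with fingers or arm (over 0.3 N) (contact force between any of the fingers, the arm and holder above 0.3 N).
It fails at once if the lifter presses on the holder with more than 10 N (contact force between lifter and holder above 10 N).
It fails at once if the lifter presses on the tray with more than 10 N (contact force between lifter and tray above 10 N).
It fails at once if the holder is tossed or carried up: its middle more than 95 mm above the worktop (height (world z) of holder above 0.095 m).
It fails at once if the cup, timer, dish or pad is moved by more than 15 mm or tipped over (distance of any of cup, timer, dish, pad from where it was at the start of the episode above 0.015 m or angle between any of cup, timer, dish, pad's own z axis and vertical above 0.4 rad).
It also fails if it takes over 56 s, if anything falls off the work surface, if the arm or the gripper's body presses on something with over 40 N, if the wrist force passes 120 N, or if a joint passes its speed limit or range.

## Robot

A 6-joint arm with a two-finger parallel gripper is mounted at the origin on a cart in front of the work surface, level with it; the furniture and walls round the work are solid. World frame = base frame: x ahead of the robot, y to its left, z up, the work surface at z = 0. Lengths are in mm, angles in rad, forces in N, time in s.
With the tool pointing down it reaches from about 250 to 775 mm from the base axis. Payload 8.9 kg.
Tool frame: the origin (TCP) lies midway between the tips of the shut fingers; the grasp point (between the pads) lies r.grasp_offset behind it (r.grasp_offset is the distance from the TCP to the grasp point, in mm); y points along the fingers, z is the direction in which the jaws open and shut, and the axes are right-handed (so a half turn about y gives the same grasp; the last joint's range is limited). The gripper opens to 85 mm and grips with 20 to 120 N. Pads are 22 mm wide; open, the fingers measure 114 mm over their backs; the gripper's body (76 mm by 85 mm) begins 54 mm behind the grasp point. The pads swing forward as they close: fully open they stand 13 mm farther back than shut.
Start: joints at [-1.409, 0.291, -0.153, 1.127, 0, 1.431], TCP at [155.551, -501.426, 231.305] pointing down, gripper open.
Joint ranges: [-2.52, 2.52], [-0.91, 1.74], [-1.3, 1.37], [-1.96, 2.02], [-1.52, 1.47], [-3.14, 3.14]. Speed limits (rad/s): [2.22, 2.22, 2.79, 3.14, 3.14, 3.14].

## Interface

Orientations are given as a rotation vector (axis times angle).
In Python, from station import r gives the robot as it stands. The module is installed in compiled form; this text tells all that it offers.
- The arm moves only by the tool step_arm, never from a script. Its argument "moves" is a list of rows, each a list of 3 entries, a list of its own where there are three numbers: the turn, a rotation vector about the world's x, y, z in degrees, then the shift along the world's x, y, z in cm, then the finger opening in cm, from 0 to 8.54. A call has 1 to 8 rows; each row shifts and turns the commanded pose from where the row before left it; what a row does not reach is not made up. A row lasts 1/12 s, in which the tool goes at most 41.7 mm and 7.16 degrees, less where a joint would pass 70% of its speed; a pose out of reach is approached as far as the arm can. A call with a gripper value outside its range is refused whole. The fingers move at their own pace and stop on an object; "grip_force" is the grip in N (left out, the last holds). Time passes only in rows, so rows that do not move let the fingers close. It gives the time, the measured TCP pose, the force and the opening at its end, in the units of the state.
- r.get_obs(): the state, without advancing time (a new reading comes with each control period).
- r.get_image(name): name is "scene" or "top" or "wrist"; returns a dict with "img" (480x640x3 uint8, blue, green, red), "fx", "fy", "cx", "cy" (pixels), "cam_to_world" (4x4, takes a point from camera to world coordinates); the wrist camera has in their place "mount" (4x4, takes a point from camera to tool coordinates, whose origin is the TCP and whose axes are the tool frame's). Camera axes: x right, y down, z forward; pixel columns grow to the right and rows downward; lengths in mm; the calibration is good to about 2 mm. A picture is of the moment at which its call begins: read the wrist's pose just before it. There is no depth.
- r.hand_in(): hands the job in, once; it reports no verdict.
Trained networks look in the newest picture that a camera, given by its name, has taken for a name from the list of things; names that differ only in an ending like _2 or _b are one class to them, and where a whole thing is asked for, a point or a joint stands for the part that bears it (a point fixed in the world has none). Each returns a list of dicts, best first, with "conf" (0 to 1); they miss things now and then, are a little off and sometimes report something else, mostly with a low value. They report only what shows in the picture. A call takes as long as a camera call. They do not tell look-alikes from the thing itself.
- r.spot_in(target, camera): "centre" ([column, row] as shares, 0 to 1, of the picture: columns of its width, rows of its height, amid what is visible of it).
- r.regions_of(target, camera): "region" (480x640 bool, what is visible of it) and "centre" ([column, row] as shares, 0 to 1, of the picture: columns of its width, rows of its height, amid what is visible of it).
The state is a dict: "time": time; "q": joint angles; "joint_velocities": joint speeds; "tau": joint torques, N m; "ee_pos": TCP position; "ee_rot": TCP orientation; "ft_force": force on the tool from outside, world axes, zero at the start; "wrist_torque": the same for the moment, N m; "finger_gap": opening from 0.0 (shut) to 1.0 (fully open).
Only numpy, scipy, OpenCV 4.12 (cv2) and the standard library are available. Lean on these libraries where they do the work, as an engineer would, in place of code of your own. Each camera call takes 0.05 s, during which the arm holds its last target.

## Working session

There is one attempt and no reset: what is moved stays moved. The work goes in short steps, Python scripts to look and compute and a tool call to move; the robot and the scene stay as the last step left them, time stands still between calls to the robot, and variables do not carry over. Pictures are saved under pics/ and viewed, and the job is handed in when it is done.

Besides the shell and the picture viewer there is one more tool, called after ">>>" as a command line: name --argument value ..., lists and objects as JSON in quotes. step_arm: Moves the arm, as the interface text tells. Its arguments: {"type":"object","properties":{"moves":{"type":"array","items":{"type":"array"}},"grip_force":{"type":"number"}},"required":["moves"]}

```bash
ls; mkdir -p pics
python3 - <<'E'
from station import r
import cv2,numpy as np
o=r.get_obs();print({k:np.round(v,3) for k,v in o.items()}, r.grasp_offset)
for n in ["scene","top","wrist"]:
    d=r.get_image(n);cv2.imwrite(f"pics/{n}0.png",d["img"]);print(n,d["fx"],d["fy"],d["cx"],d["cy"]);print(np.round(d.get("cam_to_world",d.get("mount")),4).tolist())
    for t in ["tray","holder","lifter","lifter_grip","tray_step","tray_stop","holder_edge","cup","timer","dish","pad"]:
        print(n,t,[(round(x["conf"],2),[round(x["centre"][0]*640),round(x["centre"][1]*480)]) for x in r.spot_in(t,n)])
E
```

```text
pics
{'time': np.float64(0.0), 'q': array([-1.409,  0.291, -0.154,  1.127, -0.   ,  1.431]), 'joint_velocities': array([ 0.   , -0.001,  0.   , -0.   ,  0.001, -0.001]), 'tau': array([-2.0000e-03, -5.3714e+01,  3.3137e+01,  1.6000e-02, -1.0000e-03,
        0.0000e+00]), 'ee_pos': array([ 155.458, -501.001,  230.737]), 'ee_rot': array([-0.312,  2.061, -2.058]), 'ft_force': array([-0.836, -0.484, -0.341]), 'wrist_torque': array([-0.007, -0.034,  0.035]), 'finger_gap': np.float64(0.998)} 18.700000000000003
scene 497.9781087493759 497.9781087493759 316.6945566457758 239.43560656697016
[[-0.8861, -0.3452, 0.3092, 209.4723], [-0.4634, 0.646, -0.6066, 670.7205], [0.0097, -0.6808, -0.7324, 884.1105], [0.0, 0.0, 0.0, 1.0]]
scene tray [(0.79, [331, 277])]
scene holder [(0.65, [407, 176]), (0.56, [327, 288])]
scene lifter [(0.7, [261, 376])]
scene lifter_grip [(0.93, [260, 374])]
scene tray_step [(0.67, [331, 280])]
scene tray_stop [(0.9, [332, 273])]
scene holder_edge [(0.85, [328, 290]), (0.6, [409, 175])]
scene cup [(0.81, [241, 250])]
scene timer [(0.4, [329, 277])]
scene dish [(0.68, [392,
[... 400 characters left out ...]
5, 264])]
top lifter_grip [(0.88, [183, 263])]
top tray_step [(0.71, [304, 271])]
top tray_stop [(0.78, [302, 270])]
top holder_edge [(0.97, [490, 276]), (0.95, [282, 275])]
top cup [(0.59, [278, 175])]
top timer [(0.78, [225, 200])]
top dish [(0.89, [395, 297]), (0.42, [276, 175])]
top pad [(0.8, [176, 206])]
wrist 406.7535012478064 406.7535012478064 313.38437952327115 237.53984619057954
[[0.0008, 0.946, 0.3242, -85.0702], [-0.0008, -0.3242, 0.946, -143.5164], [1.0, -0.0011, 0.0005, 0.5288], [0.0, 0.0, 0.0, 1.0]]
wrist tray []
wrist holder []
wrist lifter []
wrist lifter_grip []
wrist tray_step []
wrist tray_stop []
wrist holder_edge []
wrist cup []
wrist timer []
wrist dish []
wrist pad []
```

View pics/scene0.png

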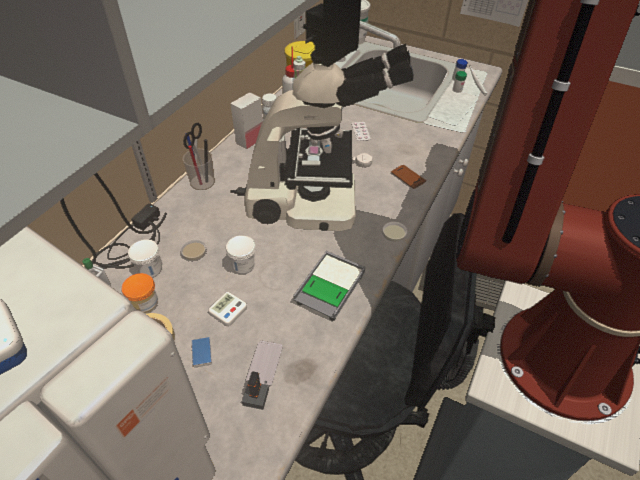

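View pics/top0.png

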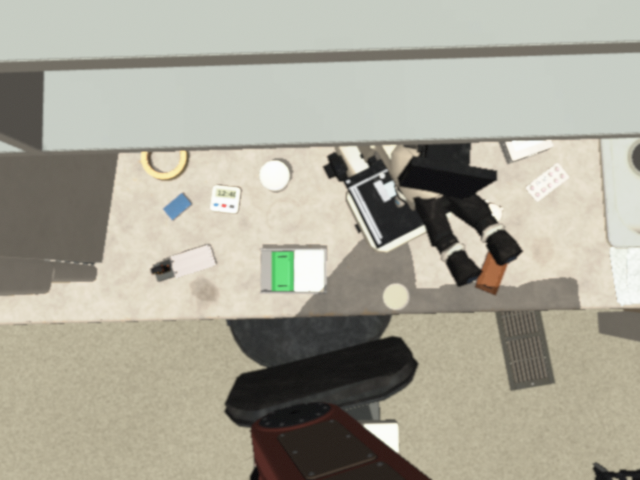

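Run:
```python
import cv2
a=cv2.imread("pics/top0.png");c=a[180:340,130:350];cv2.imwrite("pics/topc.png",cv2.resize(c,None,fx=3.6,fy=3.6,interpolation=cv2.INTER_CUBIC))
a=cv2.imread("pics/scene0.png");c=a[220:460,180:460];cv2.imwrite("pics/scenec.png",cv2.resize(c,None,fx=2.5,fy=2.5,interpolation=cv2.INTER_CUBIC))
```

```text
(no output)
```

View pics/topc.png

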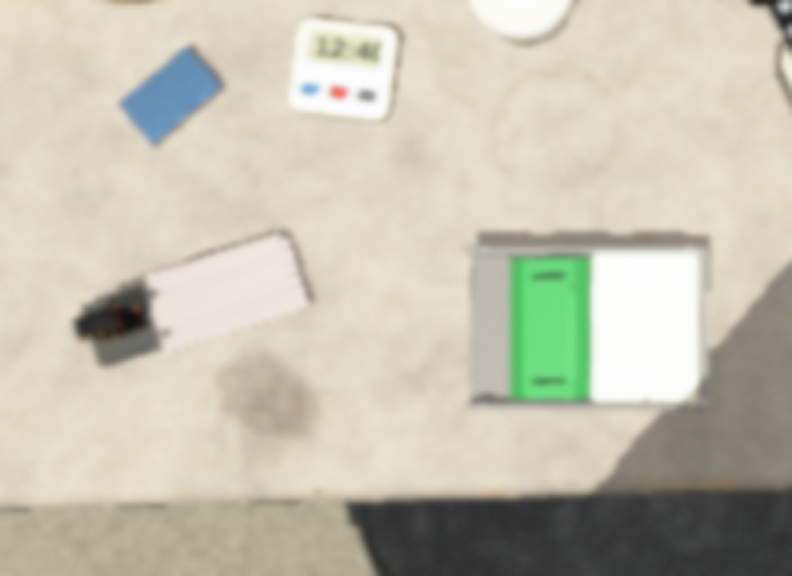

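View pics/scenec.png

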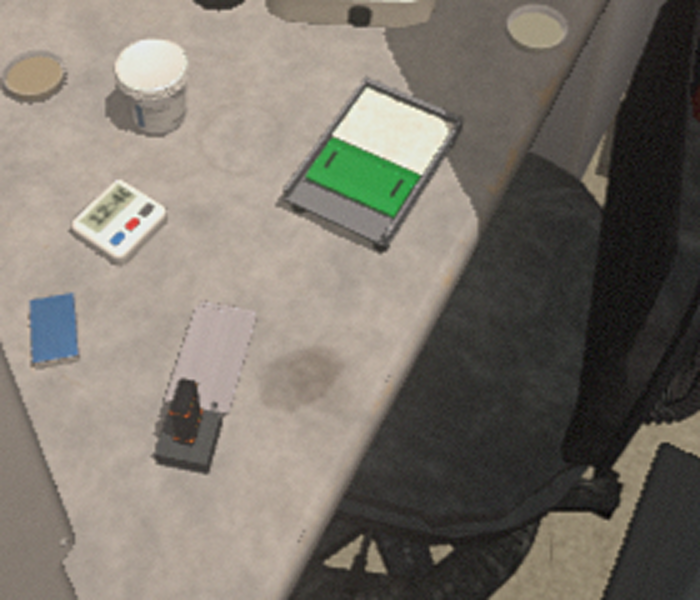

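```bash
cat > h.py <<'E'
import numpy as np,cv2
from scipy.spatial.transform import Rotation as R
T=np.load('cams.npy',allow_pickle=True).item() if __import__('os').path.exists('cams.npy') else {}
def ray(cam,px):
    K=cam; d=np.array([(px[0]-K['cx'])/K['fx'],(px[1]-K['cy'])/K['fy'],1.]); M=K['M']
    return M[:3,3],M[:3,:3]@d
def onz(cam,px,z):
    o,d=ray(cam,px); return o+d*(z-o[2])/d[2]
def proj(cam,P):
    M=np.linalg.inv(cam['M']); P=np.atleast_2d(P); q=P@M[:3,:3].T+M[:3,3]
    return np.c_[cam['fx']*q[:,0]/q[:,2]+cam['cx'],cam['fy']*q[:,1]/q[:,2]+cam['cy']]
def cam(r,n):
    o=r.get_obs(); d=r.get_image(n); k={a:d[a] for a in('fx','fy','cx','cy')}
    if n=='wrist':
        W=np.eye(4);W[:3,:3]=R.from_rotvec(o['ee_rot']).as_matrix();W[:3,3]=o['ee_pos'];k['M']=W@np.array(d['mount'])
    else:k['M']=np.array(d['cam_to_world'])
    return k,d['img']
E
python3 - <<'E'
from h import *
from station import r
o=r.get_obs();print(np.round(R.from_rotvec(o['ee_rot']).as_matrix(),3))
C={}
for n in("scene","top"):C[n],_=cam(r,n)
np.save('cams.npy',C)
for nm,p,z in [("lifter foot",(161,268),10),("bladetipL",(130+285/3.6,180+232/3.6),8),("bladetipR",(130+312/3.6,180+300/3.6),8),("tray openL",(130+472/3.6,180+250/3.6),30),("tray openR",(130+472/3.6,180+403/3.6),30),("tray endL",(130+708/3.6,180+250/3.6),30),("endR",(130+705/3.6,180+403/3.6),30)]:
    print(nm,onz(C['top'],p,z).round(1))
E
```

```text
[[-0.955 -0.     0.296]
 [-0.296 -0.    -0.955]
 [ 0.    -1.     0.   ]]
lifter foot [504.4 359.2  10. ]
bladetipL [554.4 250.8   8. ]
bladetipR [511.3 234.3   8. ]
tray openL [538.3 130.3  30. ]
tray openR [445.1 132.   30. ]
tray endL [534.1 -14.3  30. ]
endR [441.1  -9.8  30. ]
```

>>> step_arm --moves '[[[0,0,3.6],[1.5,3.33,0.1],8.5],[[0,0,3.6],[1.5,3.33,0.1],8.5],[[0,0,3.6],[1.5,3.33,0.1],8.5],[[0,0,3.6],[1.5,3.33,0.1],8.5],[[0,0,3.6],[1.5,3.33,0.1],8.5],[[0,0,3.6],[1.5,3.33,0.1],8.5],[[0,0,3.6],[1.5,3.33,0.1],8.5],[[0,0,3.6],[1.5,3.33,0.1],8.5]]'

```text
time: 2.57
ee_pos: [275.8, -233.5, 239.5]
ee_rot: [-0.744, 1.746, -1.747]
ft_force: [0.7, -0.6, -0.1]
finger_gap: 0.993
```

>>> step_arm --moves '[[[0,0,3.6],[1.5,3.33,0.1],8.5],[[0,0,3.6],[1.5,3.33,0.1],8.5],[[0,0,3.6],[1.5,3.33,0.1],8.5],[[0,0,3.6],[1.5,3.33,0.1],8.5],[[0,0,3.6],[1.5,3.33,0.1],8.5],[[0,0,3.6],[1.5,3.33,0.1],8.5],[[0,0,3.6],[1.5,3.33,0.1],8.5],[[0,0,3.6],[1.5,3.33,0.1],8.5]]'

```text
time: 3.23
ee_pos: [396.0, 33.3, 247.6]
ee_rot: [-1.073, 1.398, -1.4]
ft_force: [1.4, -0.6, -0.6]
finger_gap: 0.995
```

>>> step_arm --moves '[[[0,0,3.6],[1.5,3.33,0.1],8.5],[[0,0,3.6],[1.5,3.33,0.1],8.5],[[0,0,3.6],[1.5,3.33,0.1],8.5],[[0,0,3.6],[1.5,3.33,0.1],8.5],[[0,0,3.6],[1.5,3.33,0.1],8.5],[[0,0,3.6],[1.5,3.33,0.1],8.5],[[0,0,3.6],[1.5,3.33,0.1],8.5],[[0,0,0],[0,0,0],8.5]]'

```text
time: 3.9
ee_pos: [502.4, 269.4, 253.5]
ee_rot: [-1.288, 1.074, -1.073]
ft_force: [-2.1, -1.2, -0.3]
finger_gap: 0.998
```

Run:
```python
from h import *
from station import r
k,i=cam(r,'wrist');cv2.imwrite('pics/w1.png',i);C=np.load('cams.npy',allow_pickle=True).item();C['w1']=k;np.save('cams.npy',C)
print(r.get_obs()['q'].round(3),r.get_obs()['ee_pos'])
```

```text
[0.361 0.363 0.009 1.217 0.    1.752] [501.15808159 267.02098845 253.44127907]
```

View pics/w1.png

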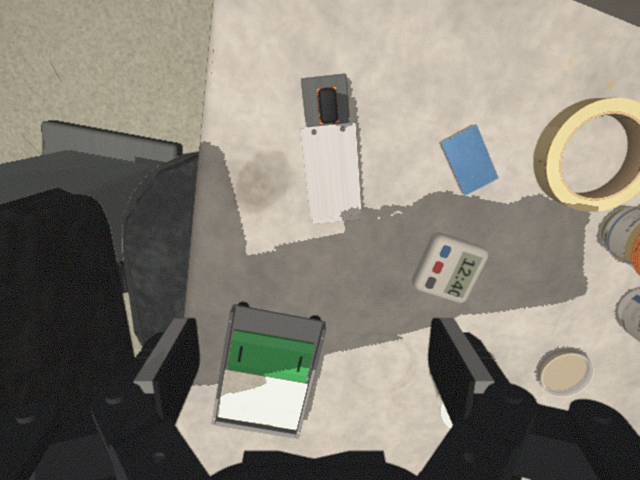

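Run:
```python
import cv2
a=cv2.imread("pics/w1.png")
c=cv2.resize(a[60:240,270:400],None,fx=4,fy=4,interpolation=cv2.INTER_CUBIC)
d=cv2.resize(a[290:445,200:345],None,fx=5,fy=3.87*5/5,interpolation=cv2.INTER_CUBIC)
cv2.imwrite("pics/w1a.png",cv2.resize(a[60:210+30,270:400],None,fx=3.3,fy=3.3,interpolation=cv2.INTER_CUBIC));cv2.imwrite("pics/w1b.png",cv2.resize(a[295:440,205:335],None,fx=4,fy=4,interpolation=cv2.INTER_CUBIC))
```

```text
(no output)
```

View pics/w1a.png

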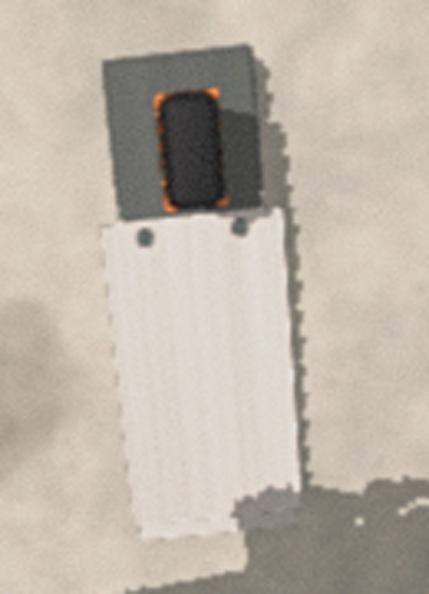

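View pics/w1b.png

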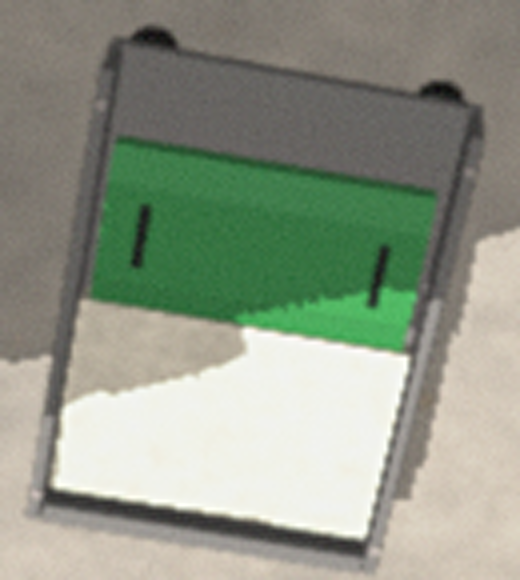

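```bash
cat > fit1.py <<'E'
from h import *
from scipy.optimize import least_squares
C=T;w=C['w1']
def pose(x,y,yaw,P,z0=0):
    c,s=np.cos(yaw),np.sin(yaw);P=np.array(P,float);return np.c_[x+c*P[:,0]-s*P[:,1],y+s*P[:,0]+c*P[:,1],P[:,2]+z0]
# image right = world +x roughly ; lifter x is down => lifter y (= +x world) is right
L=[(-24,-20,18),(-24,20,18),(18,20,18),(18,-20,18),(0,0,72)]
Lp=np.array([(301.5,78.2),(345.8,73.6),(349.4,122.7),(306.4,126.1),(328.2,104.8)])
tipp=np.array([(314.2,222.1),(360.9,218.2)])
def f(p):
    return np.r_[(proj(w,pose(*p[:3],L))-Lp).ravel(),(proj(w,pose(*p[:3],[(110,-23,p[3]+1.6),(110,23,p[3]+1.6)]))-tipp).ravel()]
s=least_squares(f,[500,350,-1.35,8]);print('lifter',s.x,np.degrees(s.x[2]));print(s.fun.reshape(-1,2).round(1))
cov=np.linalg.inv(s.jac.T@s.jac);print(np.sqrt(np.diag(cov)))
Tp=np.array([(234.5,305.5),(325,322),(213,423),(298,436.5)])
Tm=[(-78,-50,18),(-78,50,18),(68,-50,18),(68,50,18)]
g=lambda p:(proj(w,pose(*p[:3],Tm,p[3]))-Tp).ravel()
s=least_squares(g,[490,50,-1.57,13]);print('tray',s.x,np.degrees(s.x[2]));print(s.fun.reshape(-1,2).round(1))
print(np.sqrt(np.diag(np.linalg.inv(s.jac.T@s.jac))))
t=s.x
for z in(9,):
  P=[onz(w,p,13+z) for p in((234.2,330),(313.8,342.5))];M=np.mean(P,0);c,sn=np.cos(t[2]),np.sin(t[2]);d=M[:2]-t[:2];print('edge tray x,y',c*d[0]+sn*d[1],-sn*d[0]+c*d[1])
# check in top
for n in('top','scene'):
  print(n,proj(C[n],pose(*t[:3],Tm,t[3])).round(1).tolist())
E
python3 fit1.py
```

```text
lifter [501.28229125 348.75139936  -1.27901609   9.35928748] -73.28222385732414
[[-1.  -0.3]
 [ 0.6 -1.2]
 [ 1.  -0.2]
 [-0.3  1.4]
 [ 0.3  0.3]
 [-0.2  0.6]
 [-0.6 -0.4]]
[0.36736125 0.35819525 0.00625503 2.6436602 ]
tray [491.13988597  62.27698727  -1.59871638  14.79350392] -91.59970140715603
[[-3.7  1.2]
 [ 2.9  2.7]
 [-0.9 -2.6]
 [ 1.8 -1.6]]
[0.53657359 1.91971926 0.00634661 2.48110527]
edge tray x,y -46.19234027615183 -0.9655630639048172
top [[256.5, 292.9], [257.0, 247.2], [323.3, 292.9], [323.3, 247.1]]
scene [[331.2, 316.4], [289.4, 296.7], [362.2, 268.4], [322.7, 251.7]]
```

>>> step_arm --moves '[[[0,0,3.4],[0.0,2.8,-1.5],8.5],[[0,0,3.3],[0.0,2.7,-2],8.5],[[0,0,0],[0.0,2.7,-3],8.5],[[0,0,0],[0,0,-3.5],8.5],[[0,0,0],[0,0,-2],8.5],[[0,0,0],[0,0,0],8.5],[[0,0,0],[0,0,0],8.5]]'

```text
time: 4.53
ee_pos: [499.9, 345.4, 134.1]
ee_rot: [-1.335, 0.993, -0.992]
ft_force: [0.4, -0.5, 1.2]
finger_gap: 0.998
```

Run:
```python
from h import *
from station import r
k,i=cam(r,'wrist');cv2.imwrite('pics/w2.png',i)
o=r.get_obs();print(o['ee_pos'],R.from_rotvec(o['ee_rot']).as_matrix().round(3),o['ft_force'])
d=k['M'];T['w2']=k;np.save('cams.npy',T)
from h import proj
print(proj(k,[[501.3,348.8,72],[501.3+110*np.cos(-1.279),348.8+110*np.sin(-1.279),10]]))
```

```text
[500.97556597 345.95525383 135.53030494] [[ 0.287  0.001  0.958]
 [-0.958  0.     0.287]
 [-0.    -1.     0.001]] [-0.36258321  0.05816009  1.51613311]
[[315.44876425 254.27034937]
 [315.12374809 357.28726273]]
```

View pics/w2.png

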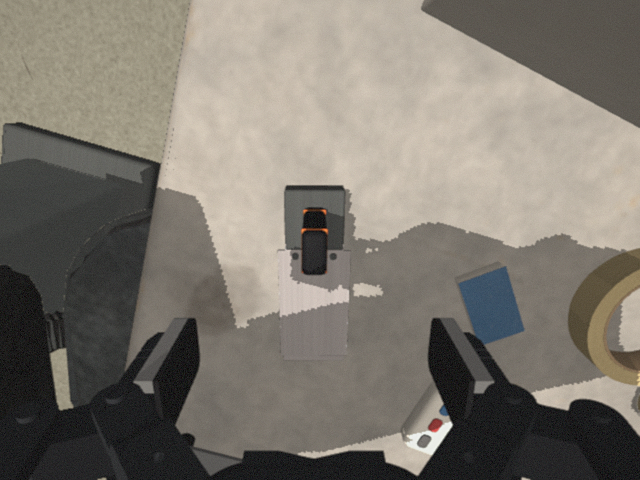

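>>> step_arm --moves '[[[0,0,0],[0.03,0.25,-2.5],8.5],[[0,0,0],[0,0,-2.5],8.5],[[0,0,0],[0,0,-2.5],8.5],[[0,0,0],[0,0,-2.0],8.5],[[0,0,0],[0,0,-0.8],8.5],[[0,0,0],[0,0,0],8.5]]'

```text
time: 5.08
ee_pos: [500.9, 348.5, 31.4]
ee_rot: [-1.334, 0.992, -0.992]
ft_force: [0.0, 0.2, 1.3]
finger_gap: 0.997
```

Run:
```python
from h import *
from station import r
k,i=cam(r,'wrist');cv2.imwrite('pics/w3.png',i)
o=r.get_obs();print(o['ee_pos'],o['ft_force'])
T['w3']=k;np.save('cams.npy',T)
print(proj(k,[[501.3,348.8,72],[501.3+110*np.cos(-1.279),348.8+110*np.sin(-1.279),10]]))
```

```text
[501.65523091 348.97289278  32.57761774] [ 0.12549717 -0.17480262  0.74818942]
[[310.75238061 384.98083212]
 [312.0983488  476.96040754]]
```

View pics/w3.png

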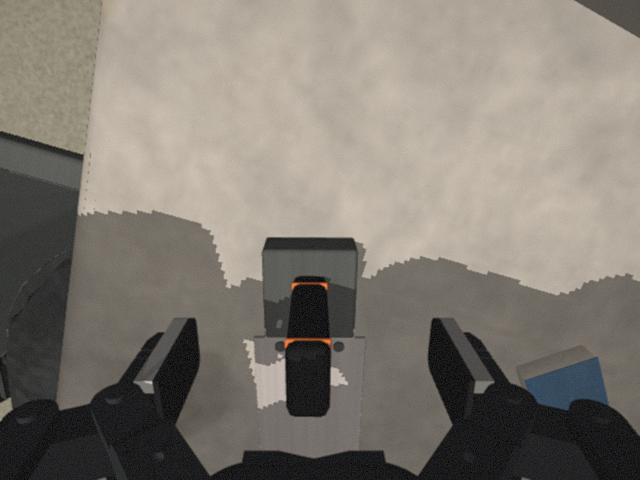

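>>> step_arm --grip_force 90 --moves '[[[0,0,0],[0,0,0],1.0],[[0,0,0],[0,0,0],1.0],[[0,0,0],[0,0,0],1.0],[[0,0,0],[0,0,0],1.0],[[0,0,0],[0,0,0],1.0],[[0,0,0],[0,0,0],1.0],[[0,0,0],[0,0,0],1.0],[[0,0,0],[0,0,0],1.0]]'

```text
time: 5.8
ee_pos: [500.8, 349.1, 31.5]
ee_rot: [-1.333, 0.991, -0.991]
ft_force: [-1.4, 0.6, 2.3]
finger_gap: 0.148
```

>>> step_arm --moves '[[[0,0,0],[0,0,2.0],1.0],[[0,0,0],[0,0,3.7],1.0],[[0,0,-4],[-0.2,-2.5,3.0],1.0],[[0,0,-4],[-0.2,-3.0,2.5],1.0],[[0,0,-4],[-0.2,-3.0,2.5],1.0],[[0,0,-4],[-0.2,-3.7,1.2],1.0],[[0,0,-2],[-0.2,-3.7,0],1.0],[[0,0,0],[0,-3.7,0],1.0]]'

```text
time: 6.47
ee_pos: [490.7, 151.7, 181.2]
ee_rot: [-1.196, 1.226, -1.227]
ft_force: [0.3, -0.5, -1.4]
finger_gap: 0.152
```

>>> step_arm --moves '[[[0,0,0],[0,-3.7,0],1.0],[[0,0,0],[0,-3.0,0],1.0],[[0,0,0],[0,-0.6,0],1.0],[[0,0,0],[0,0,0],1.0],[[0,0,0],[0,0,0],1.0],[[0,0,0],[0,0,0],1.0]]'

```text
time: 6.97
ee_pos: [490.8, 80.9, 180.2]
ee_rot: [-1.199, 1.225, -1.224]
ft_force: [0.3, 0.4, -1.0]
finger_gap: 0.154
```

Run:
```python
from h import *
from station import r
for n in('wrist','scene','top'):
    k,i=cam(r,n);cv2.imwrite(f'pics/{n}4.png',i)
    if n=='wrist':T['w4']=k;np.save('cams.npy',T)
    o=r.get_obs();print(o['ee_pos'],o['ft_force'],o['q'].round(2),R.from_rotvec(o['ee_rot']).as_matrix()[:,0])
a=cv2.imread("pics/scene4.png");cv2.imwrite("pics/scene4c.png",cv2.resize(a[140:340,240:460],None,fx=3.5,fy=3,interpolation=cv2.INTER_CUBIC))
```

```text
[490.78337186  81.10041011 180.16907254] [-0.05054471  0.51840376 -1.89081336] [ 0.02  0.28 -0.32  0.98  0.    1.61] [-2.07082618e-02 -9.99785510e-01 -3.17792719e-04]
[490.78374293  81.12832071 180.16991071] [ 0.80808985  0.3122885  -2.19783413] [ 0.02  0.28 -0.32  0.98  0.    1.61] [-2.04914329e-02 -9.99790001e-01 -2.34371294e-04]
[490.76105296  81.05152577 180.18386799] [ 0.32563096  0.53252422 -2.08657544] [ 0.02  0.28 -0.32  0.98  0.    1.61] [-2.04466753e-02 -9.99790927e-01 -1.87917021e-04]
```

View pics/wrist4.png

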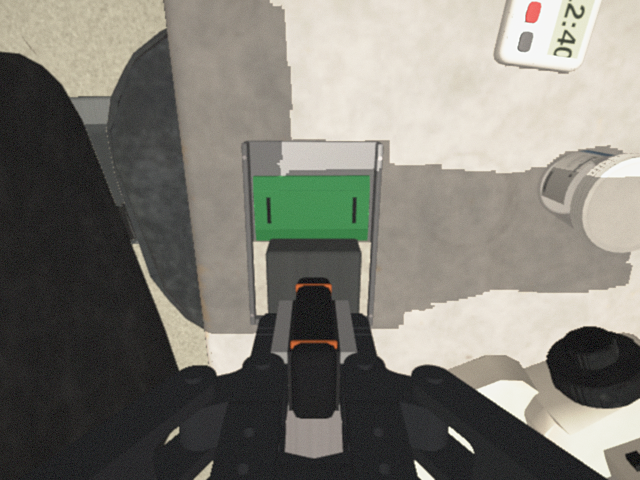

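View pics/scene4c.png

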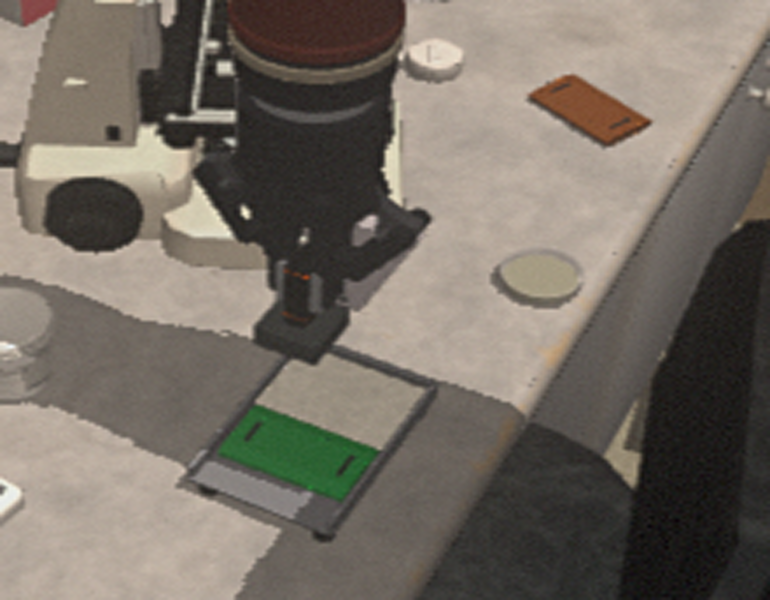

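Run:
```python
import cv2
a=cv2.imread("pics/wrist4.png")
cv2.imwrite("pics/w4a.png",cv2.resize(a[130:250,235:395],None,fx=5,fy=5,interpolation=cv2.INTER_CUBIC))
```

```text
(no output)
```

View pics/w4a.png

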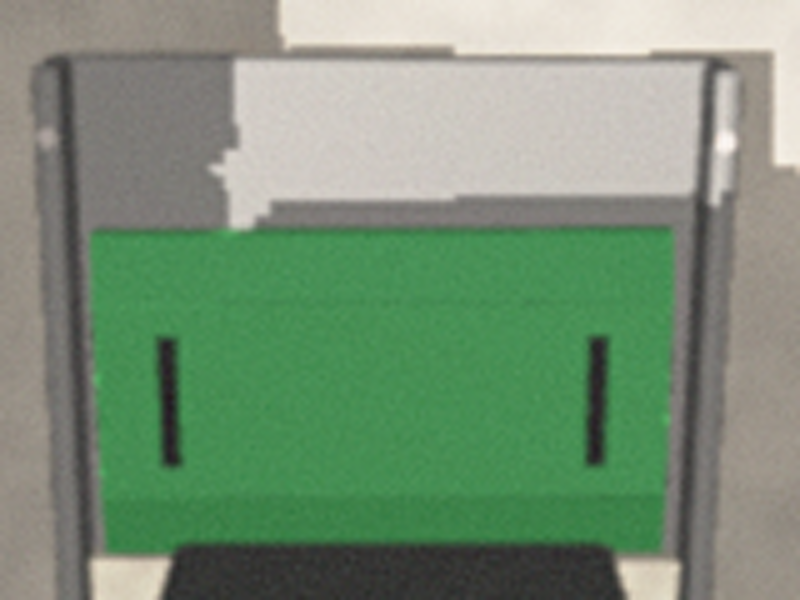

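```bash
cat > fit2.py <<'E'
from h import *
from scipy.optimize import least_squares
from fit1 import pose
w=T['w4']
P=[(-78,-46,4),(-78,46,4),(-78,-50,18),(-78,50,18),(-2,-46,10),(-2,46,10)]
p=np.array([(249.4,141.6),(376.6,142),(242,144),(383,144.4),(253,241.4),(371,241.4)])
for wt in ((1,1),(1,0)):
  def g(q):
    e=proj(w,pose(*q[:3],P,q[3]))-p; e[4:]*=wt[1]; return np.r_[e.ravel(),(q[3]-13)/2]
  s=least_squares(g,[490,50,-1.57,13]);t=s.x;print('tray',t.round(2),np.degrees(t[2]).round(2));print(s.fun[:-1].reshape(-1,2).round(1).tolist())
def h(q):
  H=[(-25,-43,2),(-25,43,2),(-15,-43,5),(-15,43,5),(15,-43,5),(15,43,5),(25,-43,2),(25,43,2)]
  hp=np.array([(253.4,176.4),(369.4,175.6),(254,190.6),(369,190.6),(255.6,229.4),(367.8,229.4),(256.4,240.4),(367.4,240.4)])
  return (proj(w,pose(*q,H,t[3]+9))-hp).ravel()
s2=least_squares(h,[490,60,-1.57]);q=s2.x;print('holder',q.round(2),np.degrees(q[2]));print(s2.fun.reshape(-1,2).round(1).tolist())
c,sn=np.cos(t[2]),np.sin(t[2]);d=q[:2]-t[:2];print('holder in tray',c*d[0]+sn*d[1],-sn*d[0]+c*d[1])
E
python3 fit2.py | tail -7
```

```text
tray [490.9   55.81  -1.6   13.45] -91.53
[[0.8, -0.1], [-1.5, 0.1], [-0.4, -0.5], [0.6, -0.2], [0.5, 0.1], [-0.0, 0.6]]
tray [491.09  55.73  -1.6   13.71] -91.45
[[0.9, 0.2], [-1.4, 0.2], [-0.3, -0.2], [0.8, -0.2], [0.0, 0.0], [0.0, 0.0]]
holder [491.08  84.53  -1.59] -91.13576941860973
[[-0.1, 0.2], [0.3, 0.7], [-0.6, 0.1], [0.6, -0.2], [-0.2, -0.1], [0.2, -0.4], [0.2, -0.0], [-0.5, -0.3]]
holder in tray -28.79684351278956 -0.7349407144212087
```

>>> step_arm --moves '[[[4,0,0],[0.1,3.6,0],1.0],[[4,0,0],[0.1,3.6,-1],1.0],[[0,0,0],[0.1,3.6,-2],1.0],[[0,0,0],[0.1,3.6,-2.5],1.0],[[0,0,0],[0.1,3.6,-2.5],1.0],[[0,0,0],[0,0.1,-3],1.0],[[0,0,0],[0,0,-1.8],1.0],[[0,0,0],[0,0,-0.5],1.0]]'

```text
time: 7.78
ee_pos: [492.9, 258.2, 46.5]
ee_rot: [-1.102, 1.291, -1.118]
ft_force: [-0.6, -0.8, -1.7]
finger_gap: 0.148
```

>>> step_arm --moves '[[[0,0,0],[0,0,0],1.0],[[0,0,0],[0,0,0],1.0],[[0,0,0],[0,0,0],1.0]]'

```text
time: 8.03
ee_pos: [496.9, 257.6, 51.3]
ee_rot: [-1.094, 1.288, -1.121]
ft_force: [-0.0, 1.1, -1.7]
finger_gap: 0.152
```

```bash
cat > st.py <<'E'
from h import *
from station import r
o=r.get_obs();M=R.from_rotvec(o['ee_rot']).as_matrix()
print(o['time'],o['ee_pos'].round(2),'F',o['ft_force'].round(2),'T',o['wrist_torque'].round(2),'pitch',np.degrees(np.arcsin(-M[2,0])).round(2),'yaw',np.degrees(np.arctan2(M[1,0],M[0,0])).round(2),'roll',np.degrees(np.arcsin(M[2,2])).round(2))
E
python3 st.py
python3 - <<'E'
from h import *
from station import r
k,i=cam(r,'scene');cv2.imwrite("pics/scene5c.png",cv2.resize(i[240:400,220:380],None,fx=3.7,fy=3.7,interpolation=cv2.INTER_CUBIC))
E
```

```text
8.0333 [496.93 257.61  51.26] F [-0.05  1.07 -1.72] T [-0.18 -0.05  0.  ] pitch 8.04 yaw -91.28 roll -0.05
```

View pics/scene5c.png

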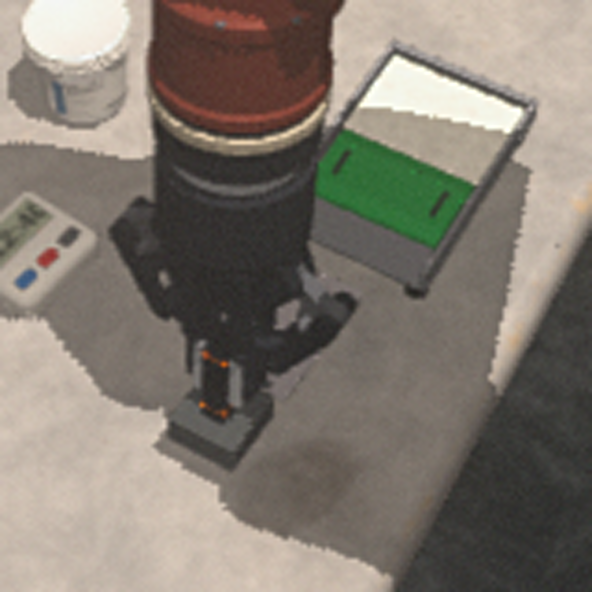

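>>> step_arm --moves '[[[0,0,0],[-0.1,0,-0.5],1.0],[[0,0,0],[0,0,-0.4],1.0],[[0,0,0],[0,0,0],1.0],[[0,0,0],[0,0,0],1.0]]'

```text
time: 8.42
ee_pos: [494.6, 257.2, 40.7]
ee_rot: [-1.096, 1.29, -1.121]
ft_force: [-0.4, 0.2, -1.5]
finger_gap: 0.151
```

>>> step_arm --moves '[[[0,0,0],[0,0,-0.1],1.0],[[0,0,0],[0,0,-0.1],1.0],[[0,0,0],[0,0,0],1.0]]'

```text
time: 8.67
ee_pos: [494.7, 257.4, 38.7]
ee_rot: [-1.096, 1.289, -1.121]
ft_force: [0.3, -0.0, -0.5]
finger_gap: 0.153
```

>>> step_arm --moves '[[[0,0,0],[0,0,-0.1],1.0],[[0,0,0],[0,0,0],1.0]]'

```text
time: 8.83
ee_pos: [494.7, 257.4, 37.7]
ee_rot: [-1.096, 1.289, -1.121]
ft_force: [0.4, 0.4, -1.8]
finger_gap: 0.153
```

>>> step_arm --moves '[[[0,0,0],[0,0,-0.1],1.0],[[0,0,0],[0,0,0],1.0]]'

```text
time: 9.0
ee_pos: [494.7, 257.4, 36.6]
ee_rot: [-1.096, 1.289, -1.121]
ft_force: [0.1, 0.3, -2.4]
finger_gap: 0.156
```

>>> step_arm --moves '[[[0,0,0],[0,0,-0.1],1.0],[[0,0,0],[0,0,0],1.0]]'

```text
time: 9.17
ee_pos: [494.8, 257.4, 35.7]
ee_rot: [-1.096, 1.289, -1.121]
ft_force: [0.5, -0.4, -1.5]
finger_gap: 0.154
```

>>> step_arm --moves '[[[0,0,0],[0,0,-0.1],1.0],[[0,0,0],[0,0,0],1.0]]'

```text
time: 9.33
ee_pos: [495.0, 257.6, 35.1]
ee_rot: [-1.096, 1.289, -1.121]
ft_force: [-1.8, 1.8, 5.0]
finger_gap: 0.155
```

```bash
python3 st.py
```

```text
9.3333 [495.   257.65  35.08] F [-1.78  1.75  5.02] T [-0.17  0.28 -0.06] pitch 8.03 yaw -91.27 roll -0.15
```

>>> step_arm --moves '[[[0,0,0],[0,0,0.5],1.0],[[4,0,0],[0,0,0.4],1.0],[[0,0,0],[0,0,0],1.0],[[0,0,0],[0,0,0],1.0]]'

```text
time: 9.67
ee_pos: [494.8, 256.5, 43.8]
ee_rot: [-1.045, 1.319, -1.07]
ft_force: [0.7, -0.8, -1.5]
finger_gap: 0.151
```

```bash
python3 st.py
```

```text
9.6667 [494.76 256.54  43.84] F [ 0.71 -0.81 -1.53] T [-0.28  0.04  0.01] pitch 11.91 yaw -91.38 roll -0.28
```

>>> step_arm --moves '[[[0,0,0],[0,0,-0.1],1.0],[[0,0,0],[0,0,0],1.0]]'

```text
time: 9.83
ee_pos: [494.8, 257.3, 42.6]
ee_rot: [-1.046, 1.318, -1.069]
ft_force: [-0.4, -1.0, -0.3]
finger_gap: 0.152
```

>>> step_arm --moves '[[[0,0,0],[0,0,-0.05],1.0],[[0,0,0],[0,0,0],1.0]]'

```text
time: 10.0
ee_pos: [494.8, 257.5, 42.3]
ee_rot: [-1.045, 1.318, -1.068]
ft_force: [0.4, -1.4, 2.9]
finger_gap: 0.153
```

>>> step_arm --moves '[[[0,0,0],[0,0,-0.05],1.0],[[0,0,0],[0,0,0],1.0]]'

```text
time: 10.17
ee_pos: [495.0, 257.6, 42.1]
ee_rot: [-1.044, 1.318, -1.068]
ft_force: [-1.5, -0.6, 5.0]
finger_gap: 0.153
```

```bash
python3 st.py
```

```text
10.1667 [494.96 257.61  42.06] F [-1.47 -0.63  5.03] T [-0.85  0.24 -0.03] pitch 11.99 yaw -91.28 roll -0.23
```

>>> step_arm --moves '[[[0,0,0],[0,0,1.0],1.0],[[-4,0,0],[0,0,1.0],1.0],[[0,0,0],[0,-1.5,0],1.0],[[0,0,0],[0,-1.4,0],1.0],[[0,0,0],[0,0,0],1.0],[[0,0,0],[0,0,0],1.0]]'

```text
time: 10.67
ee_pos: [494.7, 228.3, 62.1]
ee_rot: [-1.096, 1.29, -1.121]
ft_force: [0.1, -0.6, -1.5]
finger_gap: 0.152
```

```bash
python3 st.py;python3 - <<'E'
from h import *
from station import r
k,i=cam(r,'scene');cv2.imwrite("pics/scene6c.png",cv2.resize(i[220:380,240:400],None,fx=3.7,fy=3.7,interpolation=cv2.INTER_CUBIC))
k,i=cam(r,'wrist');cv2.imwrite("pics/w6.png",i)
E
```

```text
10.6667 [494.72 228.31  62.14] F [ 0.13 -0.6  -1.51] T [-0.18  0.01 -0.02] pitch 8.02 yaw -91.33 roll -0.19
```

View pics/scene6c.png

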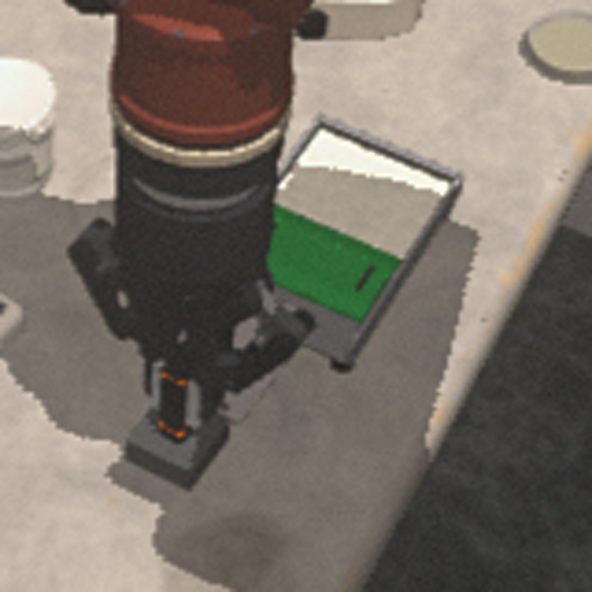

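View pics/w6.png

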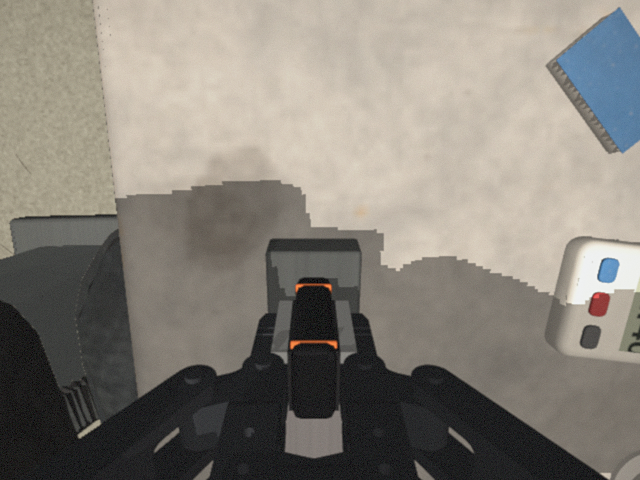

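>>> step_arm --moves '[[[0,0,0],[0,0,-0.4],1.0],[[0,0,0],[0,0,-0.2],1.0],[[0,0,0],[0,0,0],1.0]]'

```text
time: 11.02
ee_pos: [494.2, 228.6, 55.1]
ee_rot: [-1.097, 1.29, -1.12]
ft_force: [-0.2, -0.7, -2.1]
finger_gap: 0.153
```

>>> step_arm --moves '[[[0,0,0],[0,0,-0.05],1.0],[[0,0,0],[0,0,-0.05],1.0],[[0,0,0],[0,0,0],1.0]]'

```text
time: 11.27
ee_pos: [494.7, 228.5, 54.7]
ee_rot: [-1.096, 1.289, -1.121]
ft_force: [1.3, 0.8, -2.1]
finger_gap: 0.155
```

>>> step_arm --moves '[[[0,0,0],[0,0,-0.05],1.0],[[0,0,0],[0,0,0],1.0]]'

```text
time: 11.43
ee_pos: [494.8, 228.4, 54.3]
ee_rot: [-1.096, 1.289, -1.121]
ft_force: [-0.4, 0.0, -2.1]
finger_gap: 0.15
```

>>> step_arm --moves '[[[0,0,0],[0,0,-0.05],1.0],[[0,0,0],[0,0,0],1.0]]'

```text
time: 11.6
ee_pos: [494.8, 228.5, 53.9]
ee_rot: [-1.096, 1.289, -1.121]
ft_force: [0.2, -0.1, -0.0]
finger_gap: 0.152
```

>>> step_arm --moves '[[[0,0,0],[0,0,-0.02],1.0],[[0,0,0],[0,0,0],1.0]]'

```text
time: 11.77
ee_pos: [494.9, 228.5, 53.7]
ee_rot: [-1.096, 1.289, -1.121]
ft_force: [-0.9, 0.1, -0.2]
finger_gap: 0.155
```

```bash
python3 st.py
```

```text
11.7667 [494.86 228.5   53.73] F [-0.89  0.14 -0.21] T [-0.16  0.06 -0.08] pitch 8.01 yaw -91.27 roll -0.16
```

>>> step_arm --moves '[[[0,0,0],[0,0,-0.02],1.0],[[0,0,0],[0,0,0],1.0]]'

```text
time: 11.93
ee_pos: [494.9, 228.6, 53.6]
ee_rot: [-1.096, 1.289, -1.121]
ft_force: [-0.3, 0.8, 1.6]
finger_gap: 0.155
```

>>> step_arm --moves '[[[0,0,0],[0,0,-0.02],1.0],[[0,0,0],[0,0,0],1.0]]'

```text
time: 12.1
ee_pos: [494.9, 228.6, 53.4]
ee_rot: [-1.096, 1.289, -1.121]
ft_force: [-1.3, 2.0, 3.4]
finger_gap: 0.155
```

```bash
python3 st.py
```

```text
12.1 [494.95 228.6   53.41] F [-1.27  1.97  3.43] T [-0.02  0.21 -0.08] pitch 8.02 yaw -91.27 roll -0.15
```

>>> step_arm --moves '[[[0,0,0],[0,0,0.07],1.0],[[0,0,0],[-0.01,-0.5,0],1.0],[[0,0,0],[-0.01,-0.5,0],1.0],[[0,0,0],[0,-0.2,0],1.0],[[0,0,0],[0,0,0],1.0],[[0,0,0],[0,0,0],1.0]]'

```text
time: 12.6
ee_pos: [494.5, 215.8, 53.8]
ee_rot: [-1.096, 1.29, -1.122]
ft_force: [-0.6, 0.0, -1.0]
finger_gap: 0.15
```

```bash
python3 st.py
```

```text
12.6 [494.51 215.81  53.75] F [-0.58  0.02 -0.98] T [-0.37 -0.05  0.04] pitch 7.97 yaw -91.33 roll -0.19
```

>>> step_arm --moves '[[[0,0,0],[0,0,0.03],1.0],[[0,0,0],[-0.01,-0.2,0],1.0],[[0,0,0],[0,-0.2,0],1.0],[[0,0,0],[0,0,0],1.0]]'

```text
time: 12.93
ee_pos: [494.3, 212.1, 54.1]
ee_rot: [-1.097, 1.29, -1.121]
ft_force: [-0.3, 0.2, -1.4]
finger_gap: 0.154
```

>>> step_arm --moves '[[[0,0,0],[0,-0.2,0],1.0],[[0,0,0],[0,-0.2,0],1.0],[[0,0,0],[0,0,0],1.0]]'

```text
time: 13.18
ee_pos: [494.4, 208.1, 54.1]
ee_rot: [-1.096, 1.289, -1.121]
ft_force: [0.1, -0.0, -2.3]
finger_gap: 0.151
```

```bash
python3 st.py;python3 - <<'E'
from h import *
from station import r
k,i=cam(r,'scene');cv2.imwrite("pics/scene7c.png",cv2.resize(i[220:350,260:390],None,fx=4.5,fy=4.5,interpolation=cv2.INTER_CUBIC))
E
```

```text
13.1833 [494.41 208.09  54.14] F [ 0.11 -0.04 -2.34] T [-0.12 -0.03 -0.03] pitch 7.99 yaw -91.29 roll -0.18
```

View pics/scene7c.png

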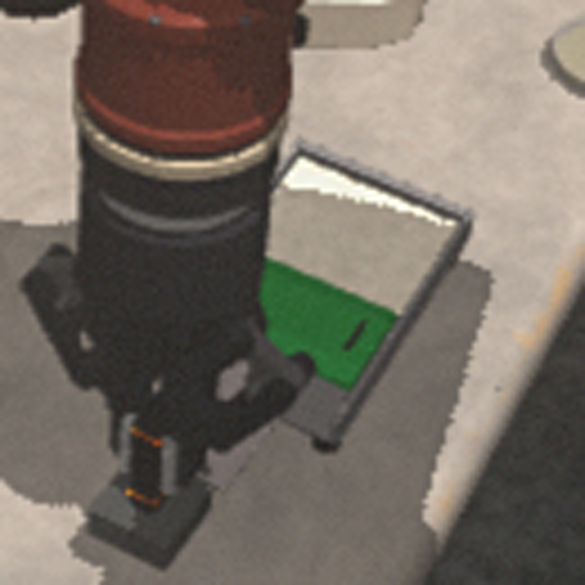

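>>> step_arm --moves '[[[0,0,0],[-0.01,-0.2,0],1.0],[[0,0,0],[0,-0.2,0],1.0],[[0,0,0],[0,0,0],1.0]]'

```text
time: 13.48
ee_pos: [494.3, 204.1, 54.2]
ee_rot: [-1.096, 1.289, -1.121]
ft_force: [-0.4, -0.5, -2.9]
finger_gap: 0.153
```

>>> step_arm --moves '[[[0,0,0],[0,-0.2,0],1.0],[[0,0,0],[0,-0.2,0],1.0],[[0,0,0],[0,0,0],1.0]]'

```text
time: 13.73
ee_pos: [494.3, 200.1, 54.1]
ee_rot: [-1.096, 1.289, -1.121]
ft_force: [-0.2, -0.2, -2.1]
finger_gap: 0.151
```

>>> step_arm --moves '[[[0,0,0],[-0.01,-0.2,0],1.0],[[0,0,0],[0,-0.2,0],1.0],[[0,0,0],[0,0,0],1.0]]'

```text
time: 13.98
ee_pos: [494.2, 196.0, 54.1]
ee_rot: [-1.096, 1.289, -1.121]
ft_force: [0.3, 0.1, -1.5]
finger_gap: 0.154
```

```bash
python3 st.py;python3 - <<'E'
from h import *
from station import r
k,i=cam(r,'scene');cv2.imwrite("pics/scene8c.png",cv2.resize(i[220:350,260:390],None,fx=4.5,fy=4.5,interpolation=cv2.INTER_CUBIC))
E
```

```text
13.9833 [494.22 196.02  54.14] F [ 0.34  0.06 -1.48] T [-0.15 -0.06 -0.02] pitch 7.99 yaw -91.3 roll -0.18
```

View pics/scene8c.png

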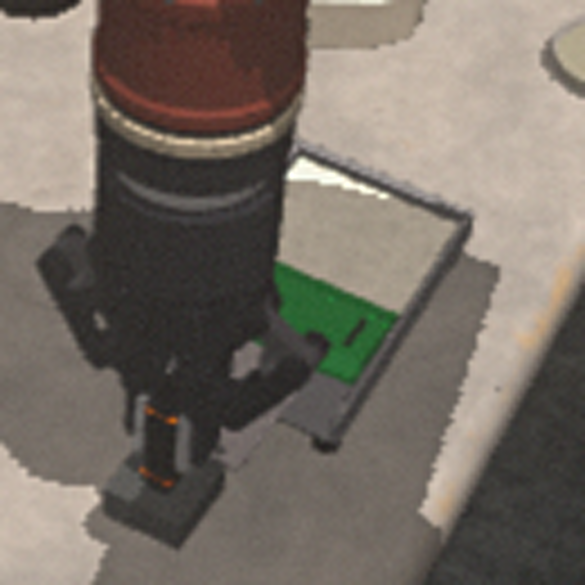

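>>> step_arm --moves '[[[0,0,0],[0,-0.02,0.2],1.0],[[0,0,0],[0,-0.03,0.25],1.0],[[0,0,0],[0,-0.06,0.25],1.0],[[0,0,0],[0,-0.07,0.25],1.0],[[0,0,0],[0,0,0],1.0],[[0,0,0],[0,0,0],1.0]]'

```text
time: 14.53
ee_pos: [494.5, 194.6, 64.0]
ee_rot: [-1.096, 1.289, -1.121]
ft_force: [-0.1, 0.3, -2.0]
finger_gap: 0.152
```

```bash
python3 st.py;python3 - <<'E'
from h import *
from station import r
k,i=cam(r,'scene');a=cv2.resize(i[220:350,260:390],None,fx=4.5,fy=4.5,interpolation=cv2.INTER_CUBIC)
k,j=cam(r,'top');cv2.imwrite("pics/t9.png",j);cv2.imwrite("pics/s9.png",a)
E
```

```text
14.5333 [494.47 194.64  63.96] F [-0.07  0.3  -1.95] T [-0.03 -0.07 -0.  ] pitch 8.01 yaw -91.28 roll -0.15
```

View pics/s9.png

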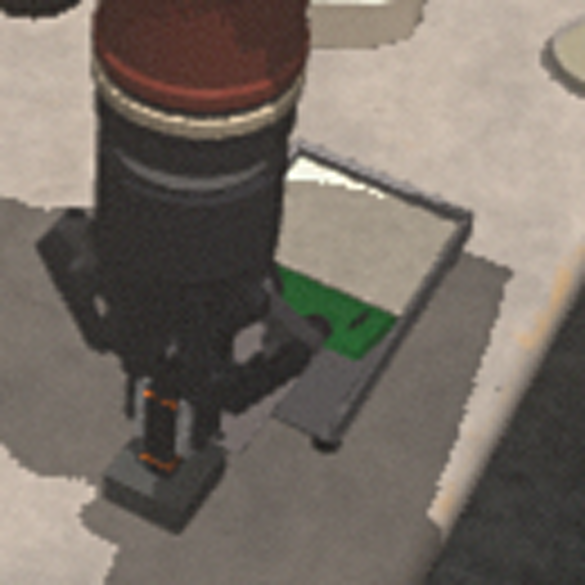

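View pics/t9.png

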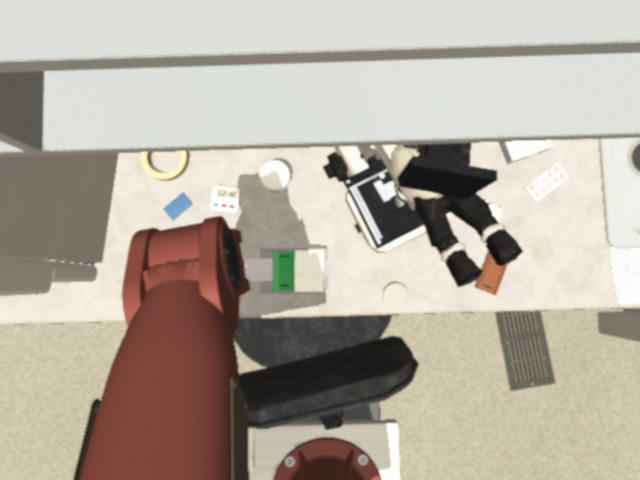

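>>> step_arm --moves '[[[0,0,0],[0,-0.11,0.26],1.0],[[0,0,0],[0,-0.13,0.25],1.0],[[0,0,0],[-0.01,-0.15,0.24],1.0],[[0,0,0],[0,-0.17,0.22],1.0],[[0,0,0],[0,-0.19,0.2],1.0],[[0,0,0],[-0.01,-0.2,0.19],1.0],[[0,0,0],[0,0,0],1.0]]'

```text
time: 15.22
ee_pos: [494.3, 184.7, 77.7]
ee_rot: [-1.096, 1.289, -1.121]
ft_force: [-0.7, 0.6, -1.7]
finger_gap: 0.154
```

```bash
python3 st.py;python3 - <<'E'
from h import *
from station import r
k,i=cam(r,'scene');a=cv2.resize(i[220:350,260:390],None,fx=4.5,fy=4.5,interpolation=cv2.INTER_CUBIC)
cv2.imwrite("pics/s10.png",a)
k,i=cam(r,'top');a=cv2.resize(i[230:310,230:340],None,fx=6,fy=6,interpolation=cv2.INTER_CUBIC);cv2.imwrite("pics/t10.png",a)
E
```

```text
15.2167 [494.31 184.73  77.73] F [-0.67  0.65 -1.75] T [-0.17  0.05 -0.04] pitch 7.99 yaw -91.29 roll -0.14
```

View pics/s10.png

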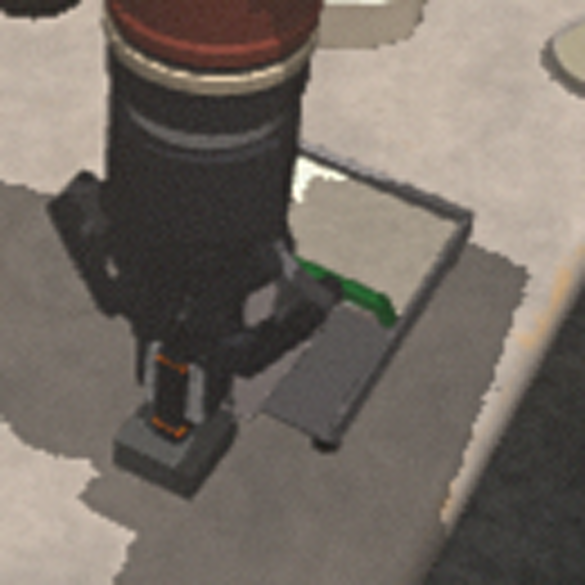

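View pics/t10.png

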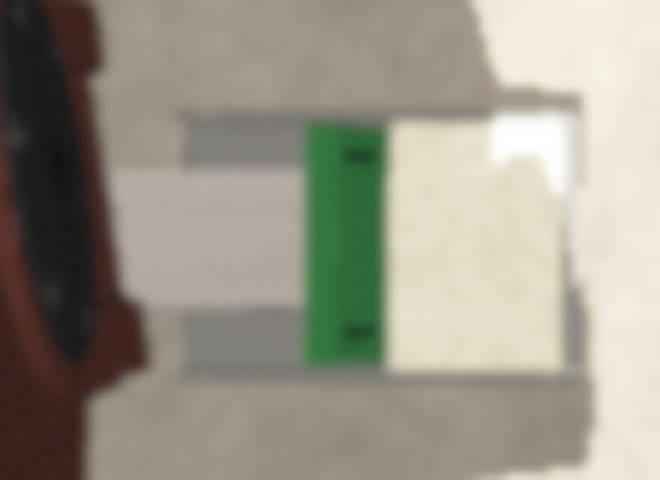

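>>> step_arm --moves '[[[0,0,0],[0,-0.22,0.17],1.0],[[0,0,0],[-0.01,-0.24,0.15],1.0],[[0,0,0],[0,-0.25,0.13],1.0],[[0,0,0],[0,-0.26,0.11],1.0],[[0,0,0],[-0.01,-0.27,0.08],1.0],[[0,0,0],[0,0,0],1.0],[[0,0,0],[0,0,0],1.0]]'

```text
time: 15.9
ee_pos: [494.0, 172.5, 83.8]
ee_rot: [-1.096, 1.289, -1.121]
ft_force: [0.7, 0.8, -1.9]
finger_gap: 0.152
```

```bash
python3 st.py;python3 - <<'E'
from h import *
from station import r
k,i=cam(r,'scene');a=cv2.resize(i[220:350,260:390],None,fx=4.5,fy=4.5,interpolation=cv2.INTER_CUBIC)
cv2.imwrite("pics/s11.png",a)
k,i=cam(r,'top');a=cv2.resize(i[230:310,230:340],None,fx=6,fy=6,interpolation=cv2.INTER_CUBIC);cv2.imwrite("pics/t11.png",a)
E
```

```text
15.9 [493.96 172.49  83.78] F [ 0.73  0.76 -1.89] T [-0.14 -0.03  0.02] pitch 8.0 yaw -91.3 roll -0.17
```

View pics/s11.png

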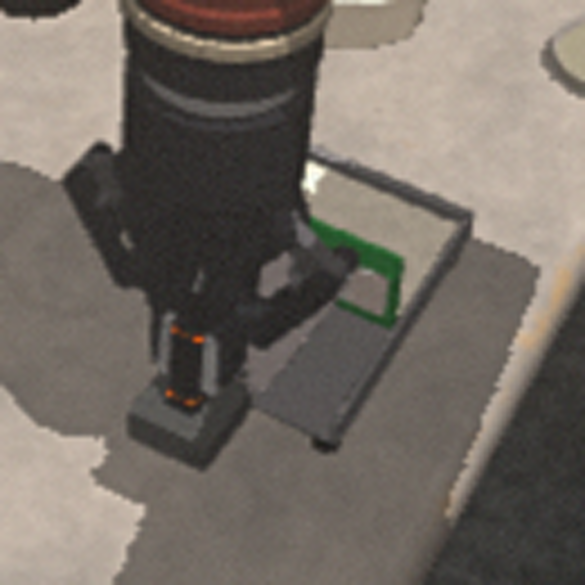

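View pics/t11.png

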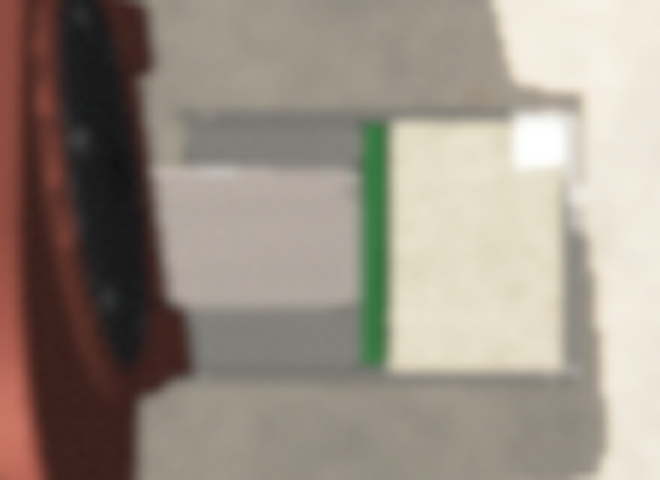

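>>> step_arm --moves '[[[0,0,0],[0,-0.27,0.04],1.0],[[0,0,0],[-0.01,-0.27,0.02],1.0],[[0,0,0],[0,-0.25,0],1.0],[[0,0,0],[-0.01,-0.25,0],1.0],[[0,0,0],[0,-0.2,0],1.0],[[0,0,0],[0,0,0],1.0],[[0,0,0],[0,0,0],1.0]]'

```text
time: 16.58
ee_pos: [493.6, 160.2, 84.3]
ee_rot: [-1.096, 1.29, -1.121]
ft_force: [-0.5, 0.8, -2.0]
finger_gap: 0.158
```

```bash
python3 st.py;python3 - <<'E'
from h import *
from station import r
k,i=cam(r,'scene');a=cv2.resize(i[220:350,260:390],None,fx=4.5,fy=4.5,interpolation=cv2.INTER_CUBIC)
cv2.imwrite("pics/s12.png",a)
k,i=cam(r,'top');a=cv2.resize(i[230:310,230:340],None,fx=6,fy=6,interpolation=cv2.INTER_CUBIC);cv2.imwrite("pics/t12.png",a)
E
```

```text
16.5833 [493.64 160.18  84.27] F [-0.48  0.76 -1.98] T [-0.26 -0.01  0.02] pitch 8.0 yaw -91.3 roll -0.18
```

View pics/s12.png

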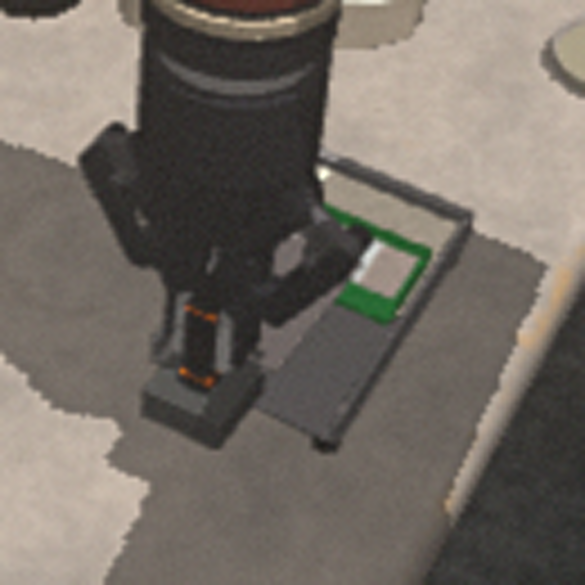

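View pics/t12.png

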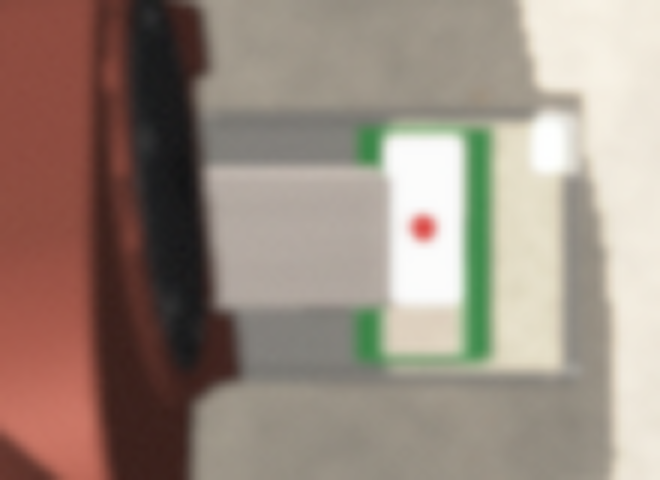

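>>> step_arm --moves '[[[0,0,0],[0.05,1.5,0.1],1.0],[[0,0,0],[0.03,1.8,0],1.0],[[0,0,0],[0,0,-1.0],1.0],[[0,0,0],[0,0,-1.0],1.0],[[0,0,0],[0,0,0],1.0],[[0,0,0],[0,0,0],1.0]]'

```text
time: 17.18
ee_pos: [493.5, 192.7, 64.4]
ee_rot: [-1.098, 1.291, -1.12]
ft_force: [0.9, -0.1, -2.2]
finger_gap: 0.154
```

```bash
python3 st.py;python3 - <<'E'
from h import *
from station import r
k,i=cam(r,'scene');a=cv2.resize(i[220:350,260:390],None,fx=4.5,fy=4.5,interpolation=cv2.INTER_CUBIC)
cv2.imwrite("pics/s13.png",a)
k,i=cam(r,'top');a=cv2.resize(i[230:310,230:340],None,fx=6,fy=6,interpolation=cv2.INTER_CUBIC);cv2.imwrite("pics/t13.png",a)
E
```

```text
17.1833 [493.5  192.74  64.35] F [ 0.87 -0.13 -2.22] T [-0.15 -0.01 -0.  ] pitch 7.96 yaw -91.31 roll -0.3
```

View pics/s13.png

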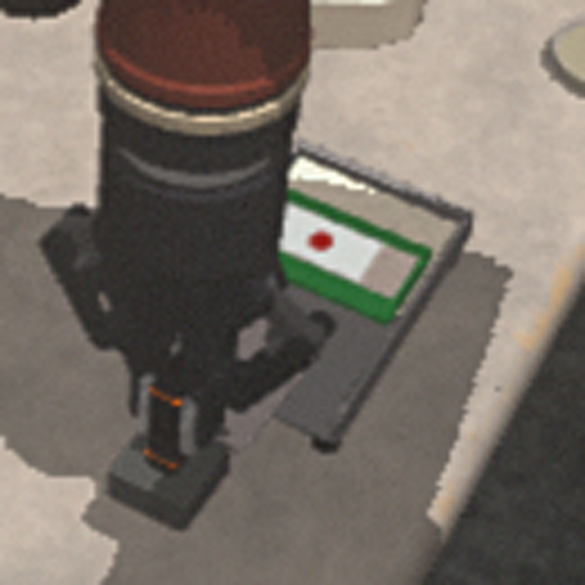

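View pics/t13.png

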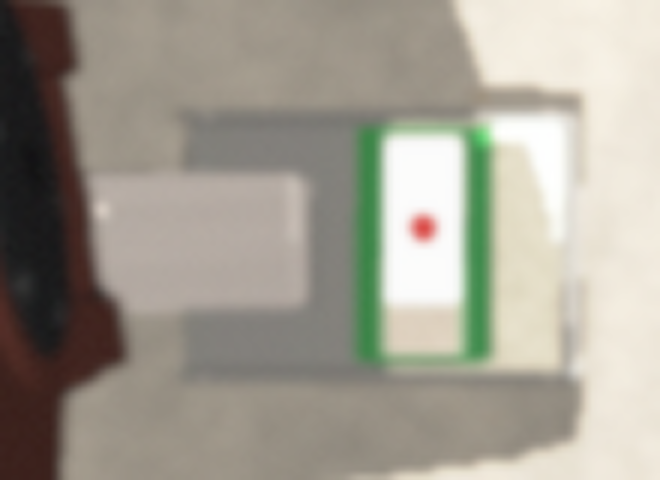

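>>> step_arm --moves '[[[0,0,0],[0,-0.5,-0.03],1.0],[[0,0,0],[0,-0.5,0],1.0],[[0,0,0],[-0.01,-0.4,0],1.0],[[0,0,0],[0,-0.2,0],1.0],[[0,0,0],[0,-0.2,0],1.0],[[0,0,0],[-0.01,-0.2,0],1.0],[[0,0,0],[0,-0.2,0],1.0],[[0,0,0],[0,0,0],1.0]]'

```text
time: 17.95
ee_pos: [494.3, 171.0, 65.0]
ee_rot: [-1.096, 1.289, -1.121]
ft_force: [-0.4, 0.7, -1.9]
finger_gap: 0.153
```

```bash
python3 st.py;python3 - <<'E'
from h import *
from station import r
k,i=cam(r,'scene');a=cv2.resize(i[220:350,260:390],None,fx=4.5,fy=4.5,interpolation=cv2.INTER_CUBIC)
cv2.imwrite("pics/s14.png",a)
k,i=cam(r,'top');a=cv2.resize(i[230:310,230:340],None,fx=6,fy=6,interpolation=cv2.INTER_CUBIC);cv2.imwrite("pics/t14.png",a)
E
```

```text
17.95 [494.28 170.98  64.99] F [-0.38  0.67 -1.91] T [-0.19 -0.02 -0.01] pitch 7.99 yaw -91.29 roll -0.17
```

View pics/t14.png

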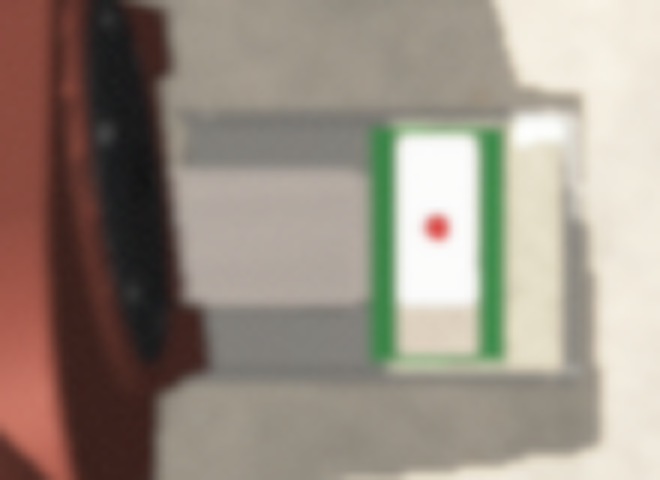

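View pics/s14.png

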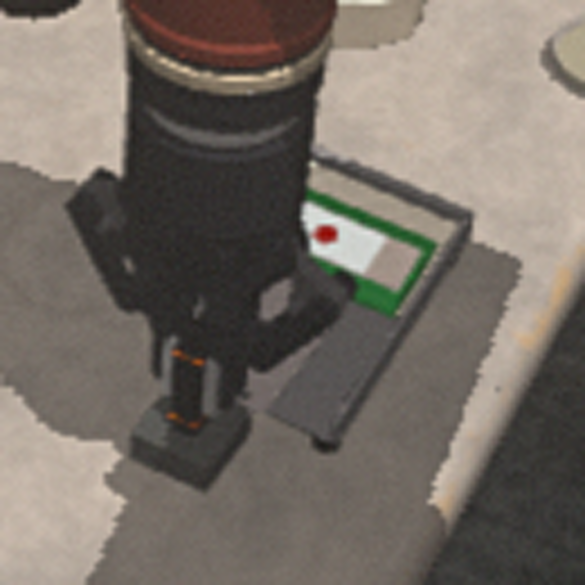

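>>> step_arm --moves '[[[0,0,0],[0,0,-0.07],1.0],[[0,0,0],[0,-0.25,0],1.0],[[0,0,0],[-0.01,-0.25,0],1.0],[[0,0,0],[0,-0.25,0],1.0],[[0,0,0],[-0.01,-0.25,0],1.0],[[0,0,0],[0,-0.25,0],1.0],[[0,0,0],[-0.01,-0.15,0],1.0],[[0,0,0],[0,0,0],1.0]]'

```text
time: 18.72
ee_pos: [494.0, 156.9, 64.3]
ee_rot: [-1.096, 1.29, -1.121]
ft_force: [0.3, -0.4, -1.7]
finger_gap: 0.152
```

```bash
python3 st.py;python3 - <<'E'
from h import *
from station import r
k,i=cam(r,'top');a=cv2.resize(i[230:310,230:340],None,fx=6,fy=6,interpolation=cv2.INTER_CUBIC);cv2.imwrite("pics/t15.png",a)
E
```

```text
18.7167 [493.97 156.88  64.29] F [ 0.26 -0.39 -1.74] T [-0.27  0.    0.03] pitch 7.99 yaw -91.31 roll -0.18
```

View pics/t15.png

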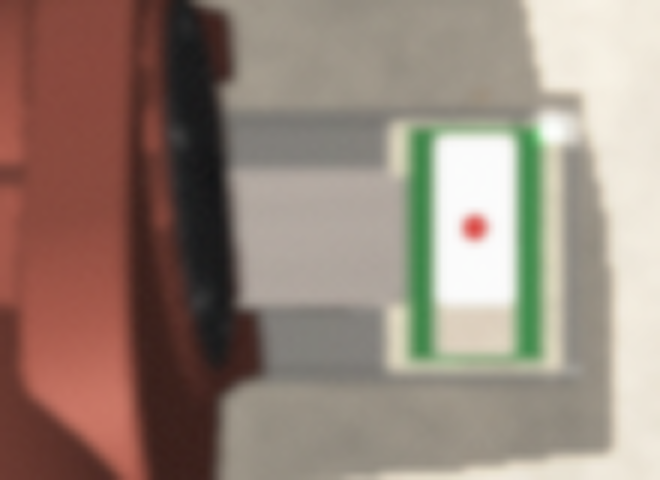

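>>> step_arm --moves '[[[0,0,0],[0,-0.2,0],1.0],[[0,0,0],[-0.01,-0.2,0],1.0],[[0,0,0],[0,0,0],1.0]]'

```text
time: 19.02
ee_pos: [493.9, 153.0, 64.3]
ee_rot: [-1.096, 1.289, -1.121]
ft_force: [-0.7, 0.3, -2.4]
finger_gap: 0.153
```

>>> step_arm --moves '[[[0,0,0],[0,-0.1,0],1.0],[[0,0,0],[0,0,0],1.0]]'

```text
time: 19.18
ee_pos: [493.9, 152.2, 64.3]
ee_rot: [-1.096, 1.289, -1.121]
ft_force: [-0.3, -0.5, -2.2]
finger_gap: 0.148
```

>>> step_arm --moves '[[[0,0,0],[0,-0.05,0],1.0],[[0,0,0],[0,0,0],1.0]]'

```text
time: 19.35
ee_pos: [493.8, 151.8, 64.3]
ee_rot: [-1.096, 1.289, -1.121]
ft_force: [0.3, 0.3, -2.0]
finger_gap: 0.153
```

>>> step_arm --moves '[[[0,0,0],[0,-0.05,0],1.0],[[0,0,0],[0,0,0],1.0]]'

```text
time: 19.52
ee_pos: [493.8, 151.3, 64.3]
ee_rot: [-1.096, 1.289, -1.121]
ft_force: [-0.1, 0.3, -2.4]
finger_gap: 0.15
```

>>> step_arm --moves '[[[0,0,0],[0,-0.05,0],1.0],[[0,0,0],[0,0,0],1.0]]'

```text
time: 19.68
ee_pos: [493.8, 150.8, 64.3]
ee_rot: [-1.096, 1.289, -1.121]
ft_force: [0.3, -0.3, -0.9]
finger_gap: 0.15
```

>>> step_arm --moves '[[[0,0,0],[0,-0.04,0],1.0],[[0,0,0],[0,0,0],1.0]]'

```text
time: 19.85
ee_pos: [493.9, 150.4, 64.3]
ee_rot: [-1.096, 1.289, -1.121]
ft_force: [0.2, 1.6, -1.8]
finger_gap: 0.153
```

>>> step_arm --moves '[[[0,0,0],[0,-0.03,0],1.0],[[0,0,0],[0,0,0],1.0]]'

```text
time: 20.02
ee_pos: [493.9, 150.1, 64.3]
ee_rot: [-1.096, 1.289, -1.121]
ft_force: [0.0, 1.2, -1.2]
finger_gap: 0.151
```

>>> step_arm --moves '[[[0,0,0],[0,-0.03,0],1.0],[[0,0,0],[0,0,0],1.0]]'

```text
time: 20.18
ee_pos: [494.0, 150.0, 64.4]
ee_rot: [-1.096, 1.289, -1.12]
ft_force: [-0.1, 1.7, -2.2]
finger_gap: 0.154
```

>>> step_arm --moves '[[[0,0,0],[0,-0.03,0],1.0],[[0,0,0],[0,0,0],1.0]]'

```text
time: 20.35
ee_pos: [494.0, 149.8, 64.4]
ee_rot: [-1.096, 1.289, -1.12]
ft_force: [-0.4, 3.9, -1.5]
finger_gap: 0.151
```

```bash
python3 st.py;python3 - <<'E'
from h import *
from station import r
k,i=cam(r,'top');a=cv2.resize(i[230:310,230:340],None,fx=6,fy=6,interpolation=cv2.INTER_CUBIC);cv2.imwrite("pics/t16.png",a)
E
```

```text
20.35 [493.96 149.82  64.38] F [-0.45  3.86 -1.48] T [ 0.76 -0.16 -0.01] pitch 8.04 yaw -91.27 roll -0.16
```

View pics/t16.png

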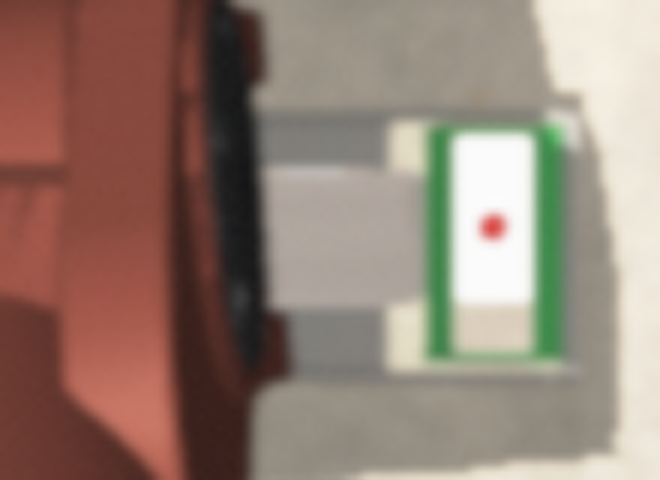

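>>> step_arm --moves '[[[0,0,0],[0,0.3,0],1.0],[[0,0,0],[0.05,1.5,0],1.0],[[0,0,0],[0.05,2.5,0.5],1.0],[[0,0,0],[0.1,3.5,0.5],1.0],[[0,0,0],[0.1,3.5,0],1.0],[[-4,0,0],[0.1,3.0,0],1.0],[[-4,0,0],[0,1.5,0],1.0],[[0,0,0],[0,0,0],1.0]]'

```text
time: 21.07
ee_pos: [497.8, 311.9, 74.4]
ee_rot: [-1.202, 1.219, -1.225]
ft_force: [-0.7, 0.7, -1.0]
finger_gap: 0.151
```

>>> step_arm --moves '[[[0,0,0],[0,0,-2.0],1.0],[[0,0,0],[0,0,-1.2],1.0],[[0,0,0],[0,0,-0.5],1.0],[[0,0,0],[0,0,0],1.0],[[0,0,0],[0,0,0],1.0]]'

```text
time: 21.48
ee_pos: [497.9, 307.0, 37.4]
ee_rot: [-1.199, 1.226, -1.226]
ft_force: [0.2, 0.1, -1.6]
finger_gap: 0.156
```

```bash
python3 st.py;python3 - <<'E'
from h import *
from station import r
for n in('top','scene'):
    k,i=cam(r,n);cv2.imwrite(f"pics/{n}17.png",i)
E
```

```text
21.4833 [497.87 307.05  37.42] F [ 0.23  0.11 -1.6 ] T [-0.01 -0.06 -0.03] pitch -0.02 yaw -91.3 roll -0.02
```

View pics/scene17.png

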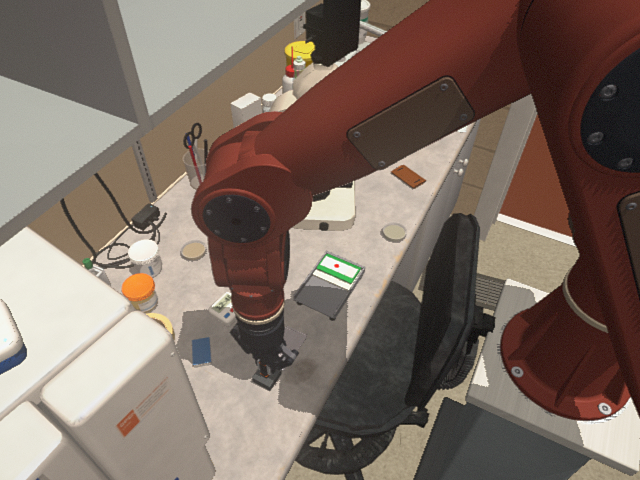

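Holder is slide-up at the stop, lifter level and 5 mm above the worktop. Lower it to contact.

>>> step_arm --moves '[[[0,0,0],[0,0,-0.2],1.0],[[0,0,0],[0,0,-0.15],1.0],[[0,0,0],[0,0,-0.1],1.0],[[0,0,0],[0,0,0],1.0]]'

```text
time: 21.92
ee_pos: [497.8, 307.4, 32.7]
ee_rot: [-1.199, 1.226, -1.225]
ft_force: [0.3, 0.1, -1.3]
finger_gap: 0.154
```

>>> step_arm --moves '[[[0,0,0],[0,0,-0.05],1.0],[[0,0,0],[0,0,0],1.0]]'

```text
time: 22.08
ee_pos: [497.8, 307.5, 32.2]
ee_rot: [-1.199, 1.225, -1.225]
ft_force: [-0.0, 0.0, -1.8]
finger_gap: 0.151
```

>>> step_arm --moves '[[[0,0,0],[0,0,-0.05],1.0],[[0,0,0],[0,0,0],1.0]]'

```text
time: 22.25
ee_pos: [497.8, 307.5, 31.7]
ee_rot: [-1.199, 1.225, -1.225]
ft_force: [-0.4, -0.1, -1.8]
finger_gap: 0.155
```

>>> step_arm --moves '[[[0,0,0],[0,0,-0.04],1.0],[[0,0,0],[0,0,0],1.0]]'

```text
time: 22.42
ee_pos: [497.9, 307.5, 31.5]
ee_rot: [-1.199, 1.225, -1.225]
ft_force: [-0.7, -0.2, -0.4]
finger_gap: 0.15
```

>>> step_arm --moves '[[[0,0,0],[0,0,-0.03],1.0],[[0,0,0],[0,0,0],1.0]]'

```text
time: 22.58
ee_pos: [497.9, 307.6, 31.4]
ee_rot: [-1.198, 1.225, -1.225]
ft_force: [-1.5, 0.1, 3.9]
finger_gap: 0.149
```

Contact with the worktop. Release slowly, then rise.

>>> step_arm --grip_force 20 --moves '[[[0,0,0],[0,0,0],1.8],[[0,0,0],[0,0,0],3.0],[[0,0,0],[0,0,0],5.0],[[0,0,0],[0,0,0],7.0],[[0,0,0],[0,0,0],8.0],[[0,0,0],[0,0,0],8.0],[[0,0,0],[0,0,0],8.0]]'

```text
time: 23.17
ee_pos: [497.9, 307.5, 31.0]
ee_rot: [-1.199, 1.226, -1.225]
ft_force: [-0.3, -0.0, -0.0]
finger_gap: 0.939
```

>>> step_arm --moves '[[[0,0,0],[0,0,1.0],8.0],[[0,0,0],[0,0,2.5],8.0],[[0,0,0],[0,0,3.5],8.0],[[0,0,0],[0,0,3.5],8.0],[[0,0,0],[0,0,3.5],8.0],[[0,0,0],[0,0,1.0],8.0],[[0,0,0],[0,0,0],8.0],[[0,0,0],[0,0,0],8.0]]'

```text
time: 23.83
ee_pos: [498.1, 307.6, 181.7]
ee_rot: [-1.197, 1.225, -1.226]
ft_force: [0.8, -0.7, -0.1]
finger_gap: 0.937
```

```bash
python3 st.py;python3 - <<'E'
from h import *
from station import r
k,i=cam(r,'wrist');cv2.imwrite("pics/w18.png",i);T['w18']=k;np.save('cams.npy',T)
k,i=cam(r,'scene');cv2.imwrite("pics/s18.png",cv2.resize(i[230:410,230:390],None,fx=4,fy=3.3,interpolation=cv2.INTER_CUBIC))
E
```

```text
23.8333 [498.07 307.63 181.73] F [ 0.8  -0.74 -0.07] T [0.   0.03 0.04] pitch 0.03 yaw -91.26 roll 0.07
```

View pics/w18.png

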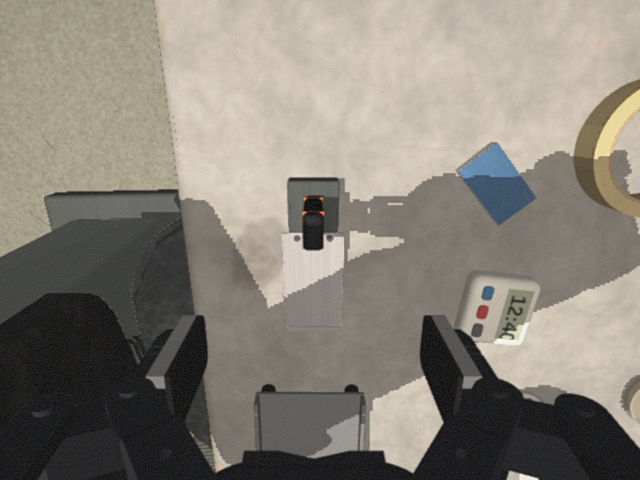

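View pics/s18.png

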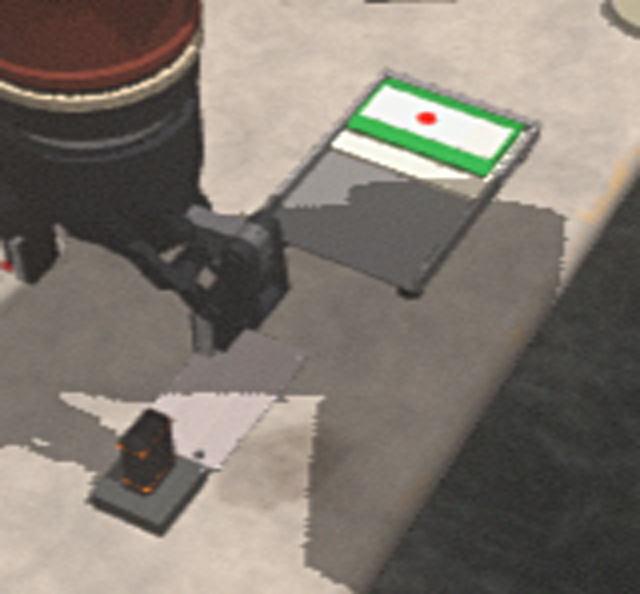

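>>> step_arm --moves '[[[0,0,0],[-0.1,-3.5,1],8.0],[[0,0,0],[-0.1,-3.5,1],8.0],[[0,0,0],[-0.1,-3.5,1],8.0],[[0,0,0],[-0.1,-3.5,0.5],8.0],[[0,0,0],[-0.1,-3.5,0],8.0],[[0,0,0],[0,-3.5,0],8.0],[[0,0,0],[0,-3.5,0],8.0],[[0,0,0],[0,-1.5,0],8.0]]'

```text
time: 24.6
ee_pos: [491.8, 44.2, 214.7]
ee_rot: [-1.2, 1.229, -1.227]
ft_force: [-0.3, 0.4, 0.0]
finger_gap: 0.933
```

>>> step_arm --moves '[[[0,0,0],[0,0,0],8.0],[[0,0,0],[0,0,0],8.0],[[0,0,0],[0,0,0],8.0]]'

```text
time: 24.85
ee_pos: [492.4, 48.1, 215.3]
ee_rot: [-1.2, 1.227, -1.224]
ft_force: [-0.1, 0.4, 1.0]
finger_gap: 0.935
```

```bash
python3 st.py;python3 - <<'E'
from h import *
from station import r
k,i=cam(r,'wrist');cv2.imwrite("pics/w19.png",i);T['w19']=k;np.save('cams.npy',T)
cv2.imwrite("pics/w19c.png",cv2.resize(i[130:270,240:390],None,fx=4.2,fy=4.2,interpolation=cv2.INTER_CUBIC))
k,i=cam(r,'scene');cv2.imwrite("pics/s19.png",i)
E
```

```text
24.85 [492.38  48.1  215.28] F [-0.13  0.45  0.96] T [-0.01 -0.02 -0.04] pitch 0.02 yaw -91.26 roll -0.09
```

View pics/w19.png

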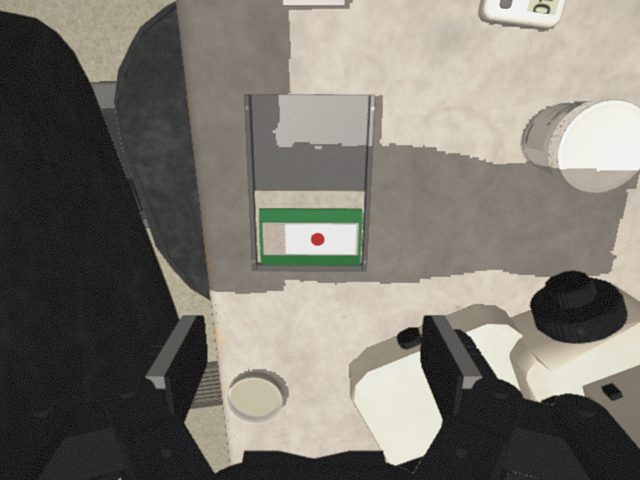

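View pics/w19c.png

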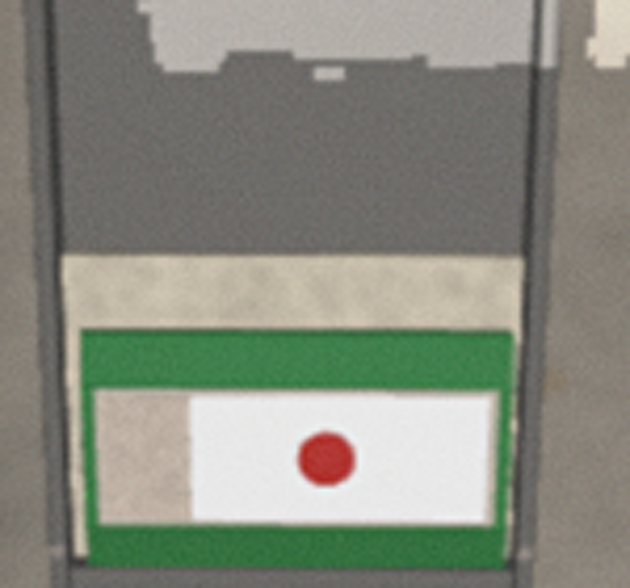

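View pics/s19.png

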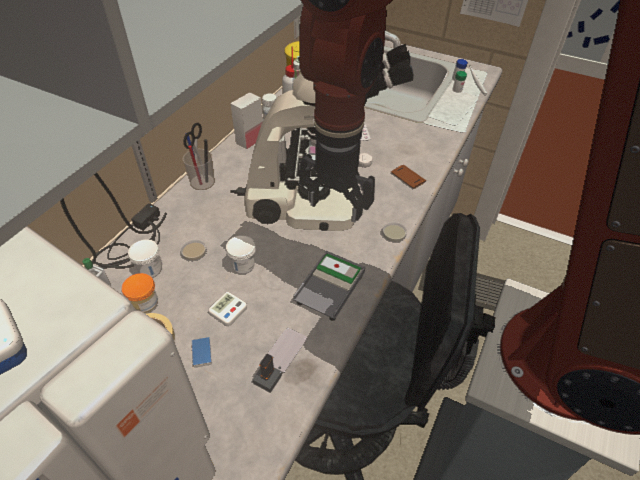

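Run:
```python
from h import *
w=T['w19']; h=14.6
f=lambda c,rw,z: onz(w,(240+c/4.2,130+rw/4.2),h+z)[1]
s=f(295,253,10); print('trail tray x',-2+s-f(295,331,17),'lead',-2+s-f(295,567,17),'bevel lines',-2+s-f(295,390,20),-2+s-f(295,525,20))
```

```text
trail tray x 12.149099574116207 lead 62.66320435498187 bevel lines 23.421355193597904 52.13955710357382
```

```bash
python3 -c "
from station import r
print(r.hand_in())"
```

```text
the job is handed in; nothing more can be done
None
```

The holder now lies slide-side up on the raised deck against the end stop, and the lifter lies flat on the worktop, released and clear of the tray. I handed the job in at about 25 s of the 56 s; no verdict was reported.

**What I did:** I gripped the lifter and felt for the worktop and the bay floor with the blade tip. I then slid the blade about 18 mm under the green holder's free edge and levered it over the step. Finally I pushed it home until the force rose to about 4 N.

**Last checks:**
- **Holder position:** the last wrist picture puts its trailing edge at tray x ≈ 12.1 mm (home is 12.0). The leading edge came out at 62.7 mm, where the stop is at 62. That small disagreement is within pixel and calibration error, and the picture shows the holder flush with the stop.
- **Holder attitude:** it looks flat with the slide up in the pictures. I did not measure its tilt separately.
- **Forces:** the highest contact force I read was about 5 N, while probing the bay floor. Readings came only at the end of each move, so short peaks between them were not seen.
- **Lifter:** its front edge lies about 60 mm from the tray, and the gripper had moved away before hand-in.
- **Bystanders:** the cup, timer, dish and pad look unmoved in the pictures; I did not measure them again.

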